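Put the drill-press clamping kit back in its trays

ROBOT

A 6-joint arm with a two-finger parallel gripper is mounted at the origin on the work surface. World frame = base frame: x ahead of the robot, y to its left, z up, the work surface at z = 0. Lengths are in m, angles in rad, forces in N, time in s.
With the tool pointing down it reaches from about 0.35 to 0.975 m from the base axis. Payload 4.9 kg.
Tool frame: the origin (TCP) lies at the very end of the fingers, on their centre line; the grasp point (between the pads) lies behind it (manip.grip_depth is the z of the grasp point in the tool frame, in m); z points along the fingers, y is the direction in which the jaws open and shut (so a half turn about z gives the same grasp; the last joint's range is limited). The gripper opens to 85 mm and grips with 20 to 120 N. Pads are 22 mm wide; open, the fingers measure 114 mm over their backs; the gripper's body (76 mm by 85 mm) begins 54 mm behind the grasp point. The pads swing forward as they close: fully open they stand 13 mm farther back than shut.
Start: joints at [-1.236, 0.053, 1.613, -0, 1.476, -0.119], TCP at [0.274, -0.562, 0.231] pointing down, gripper open.
Joint ranges: [-3.01, 3.01], [-1.01, 2.22], [0.06, 2.58], [-1.02, 4.17], [0.09, 2.62], [-3.14, 3.14]. Speed limits (rad/s): [2.57, 2.57, 3.14, 3.14, 3.14, 3.14].

INTERFACE

Orientations are given as a unit quaternion [w, x, y, z].
In Python, from plant import state, optics, manip, silhouettes, place_of gives the robot as it stands. The module is installed in compiled form; this text tells all that it offers.
- The arm moves only by the tool jog_arm, never from a script. Its argument "increments" is a list of rows, each an object with "slide": the shift along the tool's x, y, z in mm, a list of three; "rotation": the turn, a rotation vector about the tool's x, y, z in degrees, a list of three. A call has 1 to 20 rows; each row shifts and turns the commanded pose from where the row before left it, along the tool's axes as they then stand; what a row does not reach is not made up. A row lasts 1/12 s, in which the tool goes at most 41.7 mm and 7.16 degrees, less where a joint would pass 70% of its speed; a pose out of reach is approached as far as the arm can. A call with a gripper value outside its range is refused whole. "fingers" is the opening, from 0 (shut) to 1 (fully open), set as the call begins (left out, the last holds). The fingers move at their own pace and stop on an object; the grip force is fixed at half the most. Time passes only in rows, so rows that do not move let the fingers close. It gives the time, the measured TCP pose, the force and the opening at its end, in the units of the state.
- state(): the state, without advancing time (a new reading comes with each control period).
- optics.grab_frame(name): name is "scene" or "top" or "wrist"; returns a dict with "frame" (384x512x3 uint8, blue, green, red), "camera_matrix" (3x3 intrinsics, pixels), "distortion" ([k1, k2, p1, p2, k3] as OpenCV has them; the pictures are not rectified), "R" (3x3) and "t" (3): a world point X has camera coordinates R X + t. Camera axes: x right, y down, z forward; pixel columns grow to the right and rows downward; lengths in m; the calibration is good to about 2 mm. A picture is of the moment at which its call begins. There is no depth.
- manip.job_done(): hands the job in, once; it reports no verdict.
Trained networks look in the newest picture that a camera, given by its name, has taken for a name from the list of things; names that differ only in an ending like _2 or _b are one class to them, and where a whole thing is asked for, a point or a joint stands for the part that bears it (a point fixed in the world has none). Each returns a list of dicts, best first, with "score" (0 to 1); they miss things now and then, are a little off and sometimes report something else, mostly with a low value. They report only what shows in the picture. A call takes as long as a camera call. They do not tell look-alikes from the thing itself.
- silhouettes(thing, camera): "mask" (384x512 bool, what is visible of it) and "bbox" ([left, top, right, bottom] in pixels, round what is visible of it).
- place_of(thing, camera): "uv" ([column, row] in pixels: a listed point, or the origin of a listed thing).
The state is a dict: "time": time; "joint_pos": joint angles; "joint_vel": joint speeds; "joint_efforts": joint torques, N m; "tool_pos": TCP position; "tool_rot": TCP orientation; "contact_force": force on the tool from outside, world axes, zero at the start; "ft_torque": the same for the moment, N m; "gripper_width": opening from 0.0 (shut) to 1.0 (fully open).
Only numpy, scipy, OpenCV 4.12 (cv2) and the standard library are available. Lean on these libraries where they do the work, as an engineer would, in place of code of your own. Each camera call takes 0.05 s, during which the arm holds its last target.

TASK

Put the clamping parts lying loose on the bench away: both flange nuts in the round tin, both step blocks in the square tray, and the strap clamp in the long tray. Every part must lie on the bottom of its tray, the same way up as it lies now, nothing on top of or leaning on anything else. Do not knock over the oil bottle, and leave the tape measure where it is.

Things in the scene. Friction and masses are not known exactly. Their poses are not given: they have to be found in the camera images.
- nut_a: Plain steel hexagonal flange nut, 32 mm across flats, 28 mm high over all, standing on its round 48 mm flange (5 mm thick), about 140 g; a dark round bore shows on top. Origin: centre of its underside; z up; the flats face along its own x axis and at every 60 deg from it. One of two alike.
- nut_b: Plain steel hexagonal flange nut, 32 mm across flats, 28 mm high over all, standing on its round 48 mm flange (5 mm thick), about 140 g; a dark round bore shows on top. Origin: centre of its underside; z up; the flats face along its own x axis and at every 60 deg from it. One of two alike.
- block_a: Plain steel step block (a little five-step staircase), 50 mm long, 30 mm wide, rising from 12 mm high at its -x end to 36 mm at its +x end in 6 mm steps 10 mm deep, about 280 g. Origin: centre of its underside (mid-length); x along its length, z up; its two upright flat sides face its own +y and -y. One of two alike.
- block_b: Plain steel step block (a little five-step staircase), 50 mm long, 30 mm wide, rising from 12 mm high at its -x end to 36 mm at its +x end in 6 mm steps 10 mm deep, about 280 g. Origin: centre of its underside (mid-length); x along its length, z up; its two upright flat sides face its own +y and -y. One of two alike.
- strap: Plain steel strap clamp: a flat bar 120 mm long, 32 mm wide, 14 mm thick with a lengthwise slot (66 mm by 14 mm, its middle 13 mm to the +x side of the bar's), lying flat, about 360 g. Origin: centre of its underside; x along its length, y across its width, z up.
- tin: Round shallow open aluminium tin, fixed to the bench, 142 mm outside and 136 mm inside diameter, rim 25 mm above the bench, bottom 4 mm thick. Origin: centre of its underside, at bench height; z up. For the flange nuts; there is room for two side by side.
- square_tray: Square open dark steel tray, fixed to the bench, 136 by 136 mm outside, 128 by 128 mm inside, rim 25 mm above the bench, bottom 4 mm thick. Origin: centre of its underside, at bench height; x and y along its sides. For the step blocks; there is room for two.
- long_tray: Oblong low open plywood tray, fixed to the bench, 116 mm (its x) by 196 mm (its y) outside, 108 by 188 mm inside, rim 16 mm above the bench, bottom 4 mm thick. Origin: centre of its underside, at bench height. For the strap clamp.
- oil_bottle: Small white plastic oil bottle with a black cap, 42 mm diameter, 100 mm tall, standing loose on the bench beyond the trays. Origin: centre of its underside; z up. Not to be knocked over.
- tape_measure: Grey tape measure case, 58 by 34 mm, 52 mm tall, standing loose on the bench beyond the trays. Origin: centre of its underside; z up. To be left where it is.
Mind the look-alikes: they are no part of the job. Leave any turquoise look-alike of the block_b alone. Several things have the shape of the strap; the one meant has the colours described above.

How it is judged:
By the outcome, as a careful person would: the job done as asked, in the order asked, and still so for the second after the job is handed in, with the robot touching nothing.
It also fails if it takes over 128 s, if anything falls off the work surface, if the arm or the gripper's body presses on something with over 40 N, if the wrist force passes 120 N, or if a joint passes its speed limit or range.

## Working session

There is one attempt and no reset: what is moved stays moved. The work goes in short steps, Python scripts to look and compute and a tool call to move; the robot and the scene stay as the last step left them, time stands still between calls to the robot, and variables do not carry over. Pictures are saved under pics/ and viewed, and the job is handed in when it is done.

Besides the shell and the picture viewer there is one more tool, called after "Emit:" by a JSON object that holds its "api" and its "payload". jog_arm: Moves the arm, as the interface text tells. Its arguments: {"type":"object","properties":{"increments":{"type":"array","items":{"type":"object","properties":{"slide":{"type":"array","items":{"type":"number"}},"rotation":{"type":"array","items":{"type":"number"}}}}},"fingers":{"type":"number"}},"required":["increments"]}

```bash
mkdir -p pics; ls
python3 - <<'E'
from plant import state, optics, manip
import cv2
for n in ["scene","top","wrist"]:
    f=optics.grab_frame(n); cv2.imwrite(f"pics/{n}0.png",f["frame"]); print(n,f["camera_matrix"].tolist(),f["distortion"],f["R"].tolist(),f["t"])
print(state(), manip.grip_depth)
E
```

```text
pics
scene [[449.8793315790131, 0.0, 257.1751914634683], [0.0, 449.8793315790131, 186.51141996759316], [0.0, 0.0, 1.0]] [0.01169486 0.         0.         0.         0.        ] [[0.7869180791523629, 0.6169675196577097, 0.010536431586130586], [0.4242099674169829, -0.5285053108001957, -0.7353421244564129], [-0.4481136465755509, 0.5831236713969019, -0.6776141554080466]] [-0.42101109 -0.22280291  1.29647677]
top [[449.58017468261664, 0.0, 249.64511892989026], [0.0, 449.58017468261664, 196.23332202776248], [0.0, 0.0, 1.0]] [-0.11084358  0.          0.          0.          0.        ] [[-0.02260509482880222, -0.9997407334611863, 0.0027341445225464722], [-0.9946590643607488, 0.02221453076339369, -0.10079613240577291], [0.10070926160379061, -0.0049980477640321624, -0.9949033441223161]] [0.0257403  0.51249709 1.08416506]
wrist [[304.3054259284328, 0.0, 259.31767342076097], [0.0, 304.3054259284328, 189.42929345019982], [0.0, 0.0, 1.0]] [-0.0015625  0.         0.         0.         0.       ] [[0.43972323736993413, -0.8981322324948693, -0.0014026655656281077], [-0.8669168514849304, -0.424847403
[... 165 characters left out ...]
array([-1.23598963e+00,  5.32235065e-02,  1.61393531e+00, -2.26722672e-05,
        1.47600923e+00, -1.19008919e-01]), 'joint_vel': array([ 1.74933532e-03, -1.23309688e-03, -3.45190569e-03, -6.04208848e-07,
        1.23252555e-03,  3.46373340e-04]), 'joint_efforts': array([ 4.78123832e-05, -3.94242990e+01, -3.70721698e+01, -1.44750788e-04,
        4.64803423e-03, -3.87480469e-06]), 'tool_pos': array([ 0.27383264, -0.56129518,  0.23035996]), 'tool_rot': array([-7.81901185e-04,  9.74366144e-01,  2.24966659e-01, -9.60456081e-05]), 'contact_force': array([-0.3085589 , -0.63760235,  0.29683448]), 'ft_torque': array([0.02262261, 0.02155796, 0.01381786]), 'gripper_width': 0.9982387983002458} -0.0187
```

View pics/top0.png

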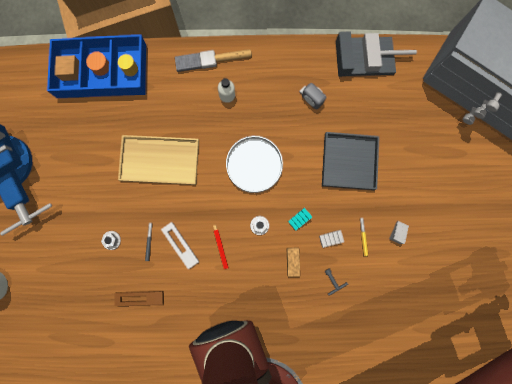

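View pics/scene0.png

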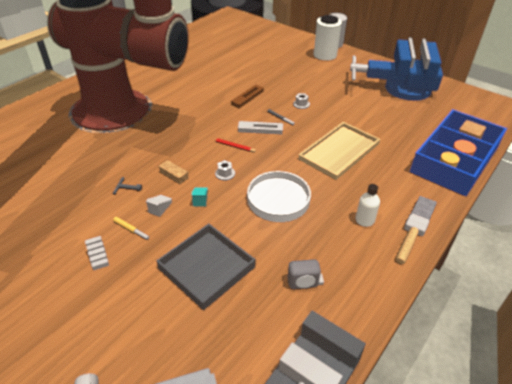

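View pics/wrist0.png

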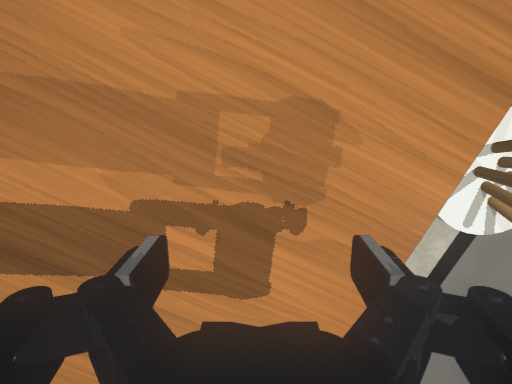

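```bash
python3 - <<'E'
import cv2,numpy as np
a=cv2.imread('pics/top0.png'); b=cv2.imread('pics/scene0.png')
c=cv2.resize(a[200:310,90:290],(800,440),interpolation=cv2.INTER_CUBIC);cv2.imwrite('pics/c1.png',c)
c=cv2.resize(a[195:305,270:430],(800,550),interpolation=cv2.INTER_CUBIC);cv2.imwrite('pics/c2.png',c)
c=cv2.resize(b[80:280,70:330],(780,600),interpolation=cv2.INTER_CUBIC);cv2.imwrite('pics/c3.png',c)
E
cat > look.py <<'E'
from plant import state, optics, manip, silhouettes, place_of
import numpy as np, cv2
def ray(f,uv):
    p=cv2.undistortPoints(np.array([[uv]],float),f["camera_matrix"],np.array(f["distortion"]))[0,0]
    R=np.array(f["R"]);t=np.array(f["t"]); return -R.T@t, R.T@np.array([p[0],p[1],1])
def at_z(f,uv,z):
    o,d=ray(f,uv); s=(z-o[2])/d[2]; return o+s*d
def proj(f,X):
    r,_=cv2.Rodrigues(np.array(f["R"]))
    return cv2.projectPoints(np.array(X,float).reshape(-1,3),r,np.array(f["t"]),f["camera_matrix"],np.array(f["distortion"]))[0][:,0]
E
python3 - <<'E'
from look import *
import pickle
F={n:optics.grab_frame(n) for n in ["top","scene"]}
M={}
for n in F:
  for th in ["nut_a","block_a","strap","tin","square_tray","long_tray","oil_bottle","tape_measure"]:
    s=silhouettes(th,n); M[n,th]=s
    p=place_of(th,n)
    print(n,th,[(round(q["score"],2),[int(v) for v in q["bbox"]],int(q["mask"].sum())) for q in s])
    print("   ",[(round(q["score"],2),np.round(q["uv"],1).tolist(),at_z(F[n],q["uv"],0)[:2].round(3).tolist()) for q in p])
pickle.dump((F,M),open('obs0.pkl','wb'))
E
```

```text
top nut_a [(0.61, [250, 216, 267, 234], 283), (0.56, [103, 233, 121, 249], 222)]
    [(0.62, [109.1, 241.8], [0.408, 0.372]), (0.52, [257.4, 225.4], [0.442, -0.004])]
top block_a [(0.64, [390, 222, 407, 242], 283), (0.64, [285, 207, 310, 231], 276), (0.62, [317, 230, 344, 246], 268)]
    [(0.88, [395.0, 234.1], [0.411, -0.353]), (0.77, [296.6, 217.1], [0.46, -0.103]), (0.52, [330.0, 236.8], [0.408, -0.186])]
top strap [(0.92, [161, 224, 199, 267], 492), (0.84, [112, 292, 165, 305], 571)]
    [(0.89, [137.1, 302.0], [0.256, 0.301]), (0.87, [179.5, 248.9], [0.387, 0.193])]
top tin [(0.71, [224, 135, 281, 195], 2585)]
    [(0.64, [252.2, 165.0], [0.595, 0.006])]
top square_tray [(0.77, [320, 132, 379, 192], 3081)]
    [(0.81, [350.2, 161.5], [0.599, -0.246])]
top long_tray [(0.68, [119, 136, 196, 189], 3587), (0.28, [248, 216, 268, 231], 275)]
    [(0.81, [160.6, 160.6], [0.612, 0.24])]
top oil_bottle [(0.68, [221, 81, 229, 103], 297)]
    [(0.82, [229.8, 94.8], [0.782, 0.06])]
top tape_measure [(0.66, [301, 85, 322, 108], 365)]
    [(0.78, [310.7, 100.5], [0.762, -0.15])]
scene nut_a [
[... 584 characters left out ...]
, 108], 340)]
    [(0.74, [260.7, 126.6], [0.388, 0.203])]
scene tin [(0.7, [248, 168, 311, 221], 2568)]
    [(0.91, [276.4, 199.2], [0.592, -0.001]), (0.51, [262.6, 128.7], [0.399, 0.198])]
scene square_tray [(0.91, [158, 223, 257, 311], 4643), (0.36, [240, 120, 283, 133], 467)]
    [(0.71, [204.7, 267.1], [0.595, -0.244])]
scene long_tray [(0.95, [296, 121, 376, 183], 2496)]
    [(0.92, [335.4, 148.3], [0.6, 0.248]), (0.46, [226.3, 176.0], [0.45, -0.012]), (0.25, [303.4, 109.2], [0.432, 0.35])]
scene oil_bottle [(0.89, [355, 186, 379, 228], 735)]
    [(0.55, [366.3, 222.0], [0.787, 0.064])]
scene tape_measure [(0.86, [287, 261, 325, 288], 915)]
    [(0.72, [300.9, 280.7], [0.762, -0.153])]
```

View pics/c1.png

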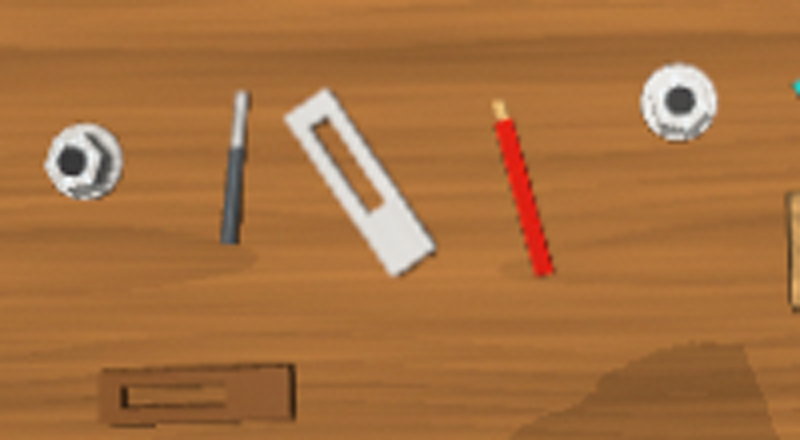

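View pics/c2.png

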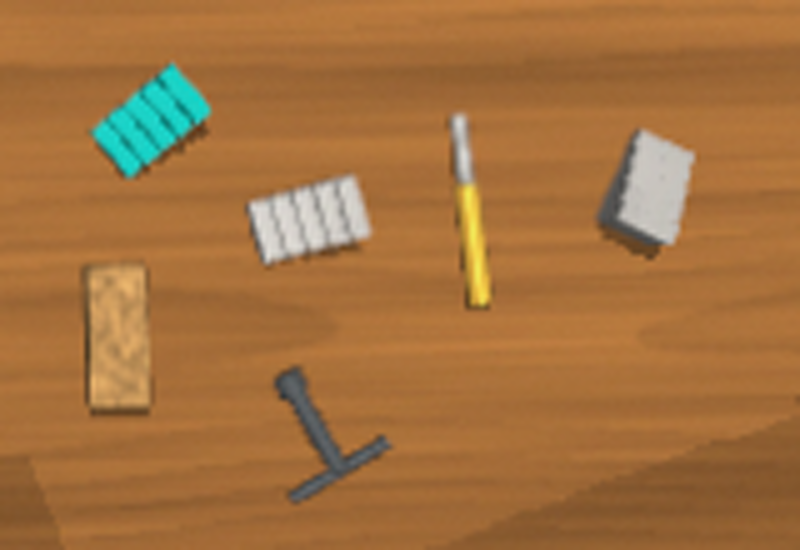

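View pics/c3.png

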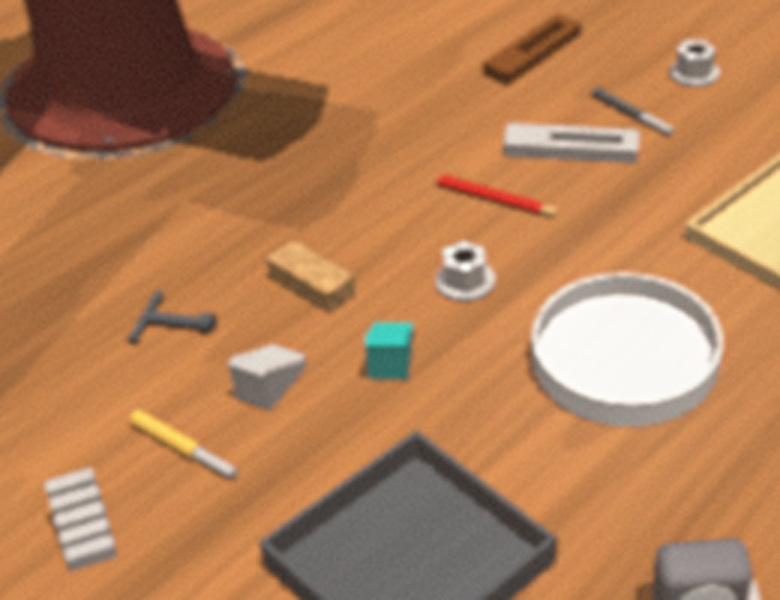

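```bash
cat > fit.py <<'E'
from look import *
import pickle
from scipy.optimize import minimize
def box(x0,x1,y0,y1,z0,z1): return np.array([[x,y,z] for x in(x0,x1) for y in(y0,y1) for z in(z0,z1)])
def cyl(r,z0,z1,n=32):
    a=np.arange(n)*2*np.pi/n; return np.array([[r*np.cos(t),r*np.sin(t),z] for z in(z0,z1) for t in a])
def hexp(af,z0,z1):
    R=af/np.sqrt(3); a=np.pi/6+np.arange(6)*np.pi/3; return np.array([[R*np.cos(t),R*np.sin(t),z] for z in(z0,z1) for t in a])
MOD={"block":[box(-.025+.01*i,-.015+.01*i,-.015,.015,0,.012+.006*i) for i in range(5)],
"nut":[cyl(.024,0,.005),hexp(.032,.005,.028)],
"strap":[box(-.06,.06,-.016,.016,0,.014)],
"tin":[cyl(.071,0,.025)],"square_tray":[box(-.068,.068,-.068,.068,0,.025)],"long_tray":[box(-.058,.058,-.098,.098,0,.016)]}
S=6
def render(f,parts,x,y,th,win,z=0):
    u0,v0,u1,v1=win; m=np.zeros(((v1-v0)*S,(u1-u0)*S),np.uint8)
    c,s=np.cos(th),np.sin(th)
    for P in parts:
        Q=P@np.array([[c,s,0],[-s,c,0],[0,0,1]])+[x,y,z]
        p=(proj(f,Q)-[u0-.5,v0-.5])*S-.5
        h=cv2.convexHull(p.astype(np.float32))
        cv2.fillConvexPoly(m,np.round(h*16).astype(np.int32),255,shift=4)
    return cv2.resize(m,(u1-u0,v1-v0),interpolation=cv2.INTER_AREA)/255.
def grey(f,win):
    u0,v0,u1,v1=win; h=cv2.cvtColor(cv2.resize(f["frame"],None,fx=1,fy=1),cv2.COLOR_BGR2HSV)[v0:v1,u0:u1]
    # soft grey mask
    return np.clip((90-h[...,1].astype(float))/60,0,1)
def fit(fs,parts,masks,wins,p0,z=0):
    def cost(p):
        return sum(((render(f,parts,p[0]/100,p[1]/100,p[2],w,z)-m)**2).sum() for f,m,w in zip(fs,masks,wins))
    best=None
    for k in range(2):
        p=p0 if best is None else best.x
        q=np.array([p[0],p[1],p[2]]) 
        sim=np.array([q,q+[.8,0,0],q+[0,.8,0],q+[0,0,.3]])
        best=minimize(cost,q,method="Nelder-Mead",options=dict(initial_simplex=sim,xatol=1e-3,fatol=1e-3,maxiter=250))
    return best.x,best.fun
E
cat > f1.py <<'E'
from fit import *
F,M=pickle.load(open('obs0.pkl','rb'))
init={"nut1":("nut",.43,-.008,[0.1]),"nut2":("nut",.412,.366,[0.1]),
"blk1":("block",.407,-.182,[1.8,-1.3,.3,-2.8]),"blk2":("block",.41,-.355,[0,3.14,1.57,-1.57]),"strap":("strap",.39,.198,[.4,-.4])}
for k,(m,x,y,ths) in init.items():
    for sel in (["top","scene"],["top"],["scene"]):
        res=[]
        for th in ths:
            fs=[F[n] for n in sel];wins=[]
            for f in fs:
                c=proj(f,[x,y,.012])[0]; r=30 if m!="strap" else 34
                wins.append([int(c[0]-r),int(c[1]-r),int(c[0]+r),int(c[1]+r)])
            masks=[]
            for f,w in zip(fs,wins):
                g=grey(f,w); lab=cv2.connectedComponents((g>.3).astype(np.uint8))
                # keep component at center
                L=lab[1]; cc=L[L.shape[0]//2-5:L.shape[0]//2+6,L.shape[1]//2-5:L.shape[1]//2+6]; cc=cc[cc>0]
                l=np.bincount(cc).argmax(); keep=cv2.dilate((L==l).astype(np.uint8),np.ones((3,3)))
                keep=keep; mm=g*keep
                cs,_=cv2.findContours((mm>.5).astype(np.uint8),cv2.RETR_EXTERNAL,cv2.CHAIN_APPROX_NONE)
                fill=np.zeros(mm.shape,np.uint8); cv2.drawContours(fill,cs,-1,1,-1); inner=cv2.erode(fill,np.ones((3,3)))
                mm[inner>0]=1; masks.append(mm)
            p,c=fit(fs,MOD[m],masks,wins,[x*100,y*100,th])
            res.append((c,p))
        res.sort(key=lambda t:t[0])
        print(k,sel,[(round(c,1),(p[:2]*10).round(1).tolist(),round(np.degrees(p[2]),1)) for c,p in res[:3]])
E
python3 f1.py
```

```text
nut1 ['top', 'scene'] [(np.float64(21.4), [441.8, -8.1], np.float64(43.6))]
nut1 ['top'] [(np.float64(3.4), [442.1, -8.3], np.float64(15.8))]
nut1 ['scene'] [(np.float64(14.5), [440.5, -7.2], np.float64(-17.2))]
nut2 ['top', 'scene'] [(np.float64(24.7), [412.3, 367.4], np.float64(30.2))]
nut2 ['top'] [(np.float64(5.7), [412.3, 367.2], np.float64(7.6))]
nut2 ['scene'] [(np.float64(15.4), [409.9, 369.1], np.float64(31.7))]
blk1 ['top', 'scene'] [(np.float64(33.3), [403.6, -184.3], np.float64(-74.5)), (np.float64(33.7), [403.7, -184.5], np.float64(-74.2)), (np.float64(171.3), [404.2, -187.9], np.float64(102.6))]
blk1 ['top'] [(np.float64(3.2), [404.2, -185.1], np.float64(-75.7)), (np.float64(3.3), [404.1, -185.0], np.float64(-76.0)), (np.float64(14.1), [404.7, -187.1], np.float64(102.5))]
blk1 ['scene'] [(np.float64(20.4), [402.3, -183.8], np.float64(-70.4)), (np.float64(20.5), [402.5, -184.0], np.float64(-70.2)), (np.float64(65.7), [398.5, -187.7], np.float64(-11.2))]
blk2 ['top', 'scene'] [(np.float64(31.8), [414.9, -360.4], np.float64(153.2)), (np.float64(32.5), [414.9, -360.4], np.float64(153.9)), (np.float64(156.9), [411.6, -359.2], np.float64(-24.6))]
blk2 ['top'] [(np.float64(8.2), [415.5, -360.8], np.float64(152.3)), (np.float64(8.3), [415.4, -360.9], np.float64(153.0)), (np.float64(42.0), [413.2, -359.6], np.float64(-9.8))]
blk2 ['scene'] [(np.float64(19.2), [414.0, -360.0], np.float64(153.6)), (np.float64(19.3), [413.9, -360.0], np.float64(154.3)), (np.float64(102.2), [408.3, -357.3], np.float64(-25.6))]
strap ['top', 'scene'] [(np.float64(42.0), [395.7, 191.3], np.float64(33.6)), (np.float64(42.1), [395.8, 191.3], np.float64(33.8))]
strap ['top'] [(np.float64(4.3), [396.0, 191.2], np.float64(34.0)), (np.float64(4.5), [396.2, 191.3], np.float64(33.8))]
strap ['scene'] [(np.float64(32.4), [394.8, 192.7], np.float64(34.2)), (np.float64(32.4), [394.6, 192.5], np.float64(33.5))]
```

Run:
```python
from fit import *
F,M=pickle.load(open('obs0.pkl','rb'))
for k,x,y in [("tin",.594,.003),("square_tray",.597,-.245),("long_tray",.606,.244)]:
  for sel in (["top","scene"],["top"],["scene"]):
    fs=[F[n] for n in sel];wins=[];masks=[]
    for n in sel:
        b=M[n,k][0]["bbox"]; w=[int(b[0]-8),int(b[1]-8),int(b[2]+9),int(b[3]+9)]; wins.append(w)
        if k=="long_tray":
            h=cv2.cvtColor(F[n]["frame"],cv2.COLOR_BGR2HSV)[w[1]:w[3],w[0]:w[2]]
            mm=(M[n,k][0]["mask"][w[1]:w[3],w[0]:w[2]]).astype(float)
        else:
            mm=grey(F[n],w)
        cs,_=cv2.findContours((mm>.5).astype(np.uint8),cv2.RETR_EXTERNAL,cv2.CHAIN_APPROX_NONE)
        c=max(cs,key=cv2.contourArea); fill=np.zeros(mm.shape,np.uint8); cv2.drawContours(fill,[cv2.convexHull(c)],-1,1,-1)
        masks.append(fill.astype(float))
    p,c=fit(fs,MOD[k],masks,wins,[x*100,y*100,0.02]); print(k,sel,(p[:2]*10).round(1),np.degrees(p[2]).round(1),round(c,1))
a=F["top"]["frame"].copy()
for n,p in {"long":(.606,.243)}.items(): pass
# joint geometry: tool frame axes now
from scipy.spatial.transform import Rotation as Ro
s=state(); q=s["tool_rot"]; print(Ro.from_quat([q[1],q[2],q[3],q[0]]).as_matrix().round(3))
```

```text
tin ['top', 'scene'] [595.2   1.6] 6.1 57.5
tin ['top'] [595.8   1.5] 9.5 18.6
tin ['scene'] [594.4   2. ] 18.4 22.8
square_tray ['top', 'scene'] [ 599.  -242.1] -5.7 185.8
square_tray ['top'] [ 599.6 -242.6] -5.7 21.5
square_tray ['scene'] [ 597.2 -241.7] -5.5 140.2
long_tray ['top', 'scene'] [613.8 244. ] -4.4 149.2
long_tray ['top'] [613.8 244.2] -4.6 82.8
long_tray ['scene'] [613.7 243.6] -4.3 62.6
[[ 0.899  0.438  0.   ]
 [ 0.438 -0.899 -0.   ]
 [ 0.     0.    -1.   ]]
```

```bash
cat > to.py <<'E'
import sys; from look import *
from scipy.spatial.transform import Rotation as Ro
# usage: to.py x y z yaw_deg(mm)
def pose():
    s=state(); q=s["tool_rot"]; return s,Ro.from_quat([q[1],q[2],q[3],q[0]]).as_matrix()
def to(x,y,z,psi=None):
    s,R=pose(); p=s["tool_pos"]*1000
    yaw=np.degrees(np.arctan2(R[1,0],R[0,0]))
    d=R.T@(np.array([x,y,z])-p)
    print("pos",p.round(1),"yaw",round(yaw,2),"tilt",R[:,2].round(4),"t",round(s["time"],2),"w",round(s["gripper_width"],3),"F",s["contact_force"].round(1))
    print("slide total",d.round(1),"norm",np.linalg.norm(d).round(1),"rows>=",np.ceil(np.linalg.norm(d)/40))
    if psi is not None:
        c,sn=np.cos(np.radians(psi)),np.sin(np.radians(psi))
        Rt=np.array([[c,sn,0],[sn,-c,0],[0,0,-1]])
        rv=np.degrees(Ro.from_matrix(R.T@Rt).as_rotvec()); print("rotvec",rv.round(2)); 
        print("slide if rotated first",(Rt.T@(np.array([x,y,z])-p)).round(1))
if __name__=="__main__": to(*map(float,sys.argv[1:]))
E
echo ok
```

```text
ok
```

Emit:
{"api": "jog_arm", "payload": {"increments": [{"slide": [24.6,-26.5,5]},{"slide": [24.6,-26.5,5]},{"slide": [24.6,-26.5,5]},{"slide": [24.6,-26.5,5]},{"slide": [24.6,-26.5,5]},{"slide": [24.6,-26.5,5]},{"slide": [24.6,-26.5,5]},{"slide": [24.6,-26.5,5]},{"slide": [24.6,-26.5,5]},{"slide": [24.6,-26.5,5]},{"slide": [24.6,-26.5,5]},{"slide": [24.6,-26.5,5]},{"slide": [24.6,-26.5,5]},{"slide": [24.6,-26.5,5]},{"slide": [24.6,-26.5,5]},{"slide": [24.6,-26.5,5]},{"slide": [0,0,0]},{"slide": [0,0,0]}], "fingers": 0.7}}

```text
invalid input
```

Run:
```python
from to import *
to(441.8,-8.1,150)
f=optics.grab_frame("wrist"); cv2.imwrite("pics/w1.png",f["frame"])
print(proj(f,[.4418,-.0081,.028]))
```

```text
pos [ 274.  -561.7  231.3] yaw 26.0 tilt [ 0. -0. -1.] t 1.85 w 1.0 F [-0.1 -0.4 -0.6]
slide total [ 393.5 -424.    81.3] norm 584.2 rows>= 15.0
[[-253.8357528  -305.12228483]]
```

View pics/w1.png

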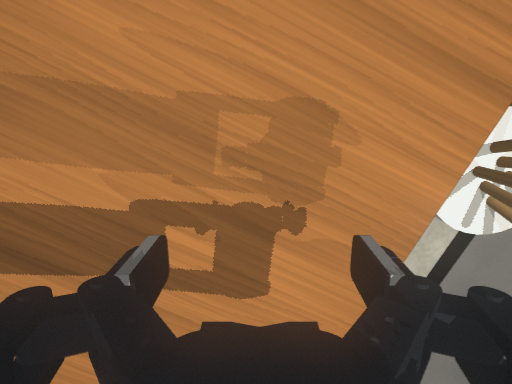

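Emit:
{"api": "jog_arm", "payload": {"increments": [{"slide": [24.6,-26.5,5],"rotation": [0,0,0]},{"slide": [24.6,-26.5,5],"rotation": [0,0,0]},{"slide": [24.6,-26.5,5],"rotation": [0,0,0]},{"slide": [24.6,-26.5,5],"rotation": [0,0,0]},{"slide": [24.6,-26.5,5],"rotation": [0,0,0]},{"slide": [24.6,-26.5,5],"rotation": [0,0,0]},{"slide": [24.6,-26.5,5],"rotation": [0,0,0]},{"slide": [24.6,-26.5,5],"rotation": [0,0,0]},{"slide": [24.6,-26.5,5],"rotation": [0,0,0]},{"slide": [24.6,-26.5,5],"rotation": [0,0,0]},{"slide": [24.6,-26.5,5],"rotation": [0,0,0]},{"slide": [24.6,-26.5,5],"rotation": [0,0,0]},{"slide": [24.6,-26.5,5],"rotation": [0,0,0]},{"slide": [24.6,-26.5,5],"rotation": [0,0,0]},{"slide": [24.6,-26.5,5],"rotation": [0,0,0]},{"slide": [24.6,-26.5,5],"rotation": [0,0,0]},{"slide": [0,0,0],"rotation": [0,0,0]},{"slide": [0,0,0],"rotation": [0,0,0]}], "fingers": 0.7}}

```text
time: 3.4
tool_pos: [0.4418, -0.0065, 0.151]
tool_rot: [0.0, 0.974, 0.227, -0.0]
contact_force: [0.6, -0.7, -0.8]
gripper_width: 0.701
```

Run:
```python
from to import *
to(441.8,-8.1,150)
f=optics.grab_frame("wrist"); cv2.imwrite("pics/w2.png",f["frame"])
print(proj(f,[.4418,-.0081,.028]))
```

```text
pos [441.8  -6.5 151. ] yaw 26.24 tilt [-7.e-04 -2.e-04 -1.e+00] t 3.4 w 0.701 F [ 0.6 -0.7 -0.8]
slide total [-0.7  1.4  1. ] norm 1.9 rows>= 1.0
[[261.65922417 183.33329839]]
```

View pics/w2.png

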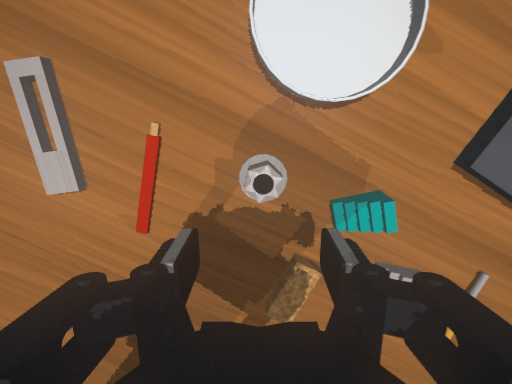

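```bash
cat > nutview.py <<'E'
from to import *; import sys
x,y,name=float(sys.argv[1]),float(sys.argv[2]),sys.argv[3]
f=optics.grab_frame("wrist"); c=proj(f,[x/1000,y/1000,.02])[0].astype(int)
im=f["frame"][c[1]-35:c[1]+35,c[0]-35:c[0]+35]; K=8
im=cv2.resize(im,None,fx=K,fy=K,interpolation=cv2.INTER_CUBIC); out=[]
s,R=pose(); 
import itertools
for off in (None,0,15,30,45):
    o=im.copy()
    if off is not None:
        a=np.radians(off+30)+np.arange(7)*np.pi/3; r=.016/np.cos(np.pi/6)
        for z in (.028,.005):
            P=np.c_[x/1000+r*np.cos(a),y/1000+r*np.sin(a),np.full(7,z)]
            q=((proj(f,P)-(c-35)+.5)*K).astype(int); cv2.polylines(o,[q],False,(0,0,255) if z>.01 else (255,0,0),1)
    out.append(cv2.resize(o,(266,266)) if off is not None else o)
cv2.imwrite(f"pics/{name}.png",out[0])
cv2.imwrite(f"pics/{name}b.png",np.vstack([np.hstack(out[1:3]),np.hstack(out[3:5])]))
E
python3 nutview.py 441.8 -8.1 n1
```

```text
(no output)
```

View pics/n1.png

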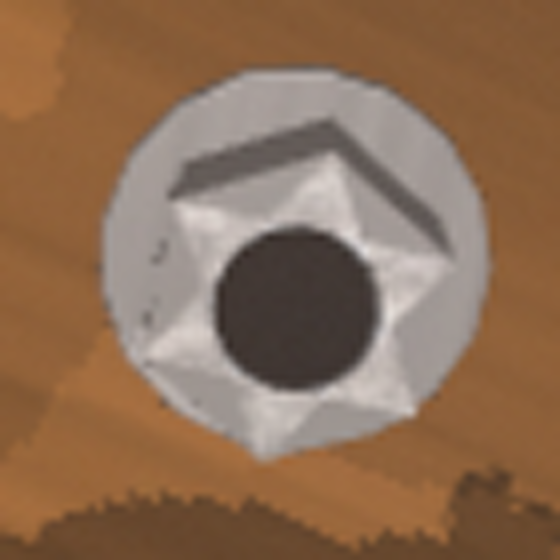

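View pics/n1b.png

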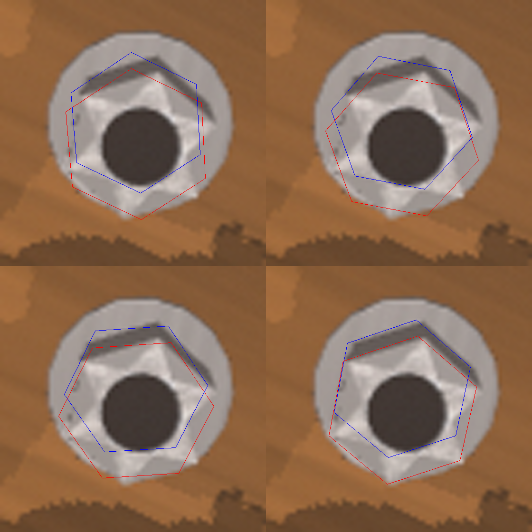

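Emit:
{"api": "jog_arm", "payload": {"increments": [{"slide": [0,0,0],"rotation": [0,0,5.6]},{"slide": [0,0,0],"rotation": [0,0,5.6]},{"slide": [0,1.5,20],"rotation": [0,0,0]},{"slide": [0,0,40],"rotation": [0,0,0]},{"slide": [0,0,30],"rotation": [0,0,0]},{"slide": [0,0,0],"rotation": [0,0,0]},{"slide": [0,0,0],"rotation": [0,0,0]}]}}

```text
time: 4.08
tool_pos: [0.4408, -0.0105, 0.0602]
tool_rot: [-0.001, 0.992, 0.128, -0.002]
contact_force: [-0.2, -0.8, 0.2]
gripper_width: 0.7
```

```bash
python3 to.py 441.8 -8.1 8 15
python3 - <<'E'
from look import *
f=optics.grab_frame("wrist"); cv2.imwrite("pics/w3.png",f["frame"])
E
```

```text
pos [440.8 -10.5  60.2] yaw 14.66 tilt [-3.9e-03  6.0e-04 -1.0e+00] t 4.08 w 0.7 F [-0.2 -0.8  0.2]
slide total [ 1.8 -2.  52.2] norm 52.3 rows>= 2.0
rotvec [-0.09  0.21 -0.34]
slide if rotated first [ 1.6 -2.1 52.2]
```

View pics/w3.png

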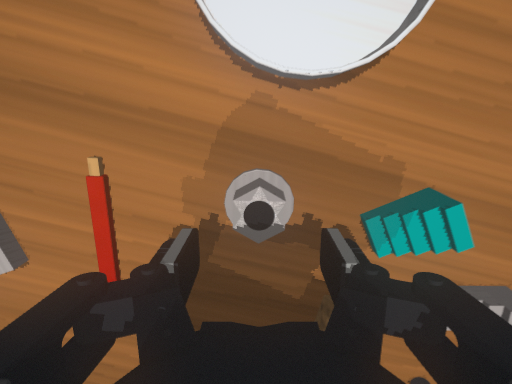

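Emit:
{"api": "jog_arm", "payload": {"increments": [{"slide": [1.5,-0.5,26],"rotation": [0,0,0]},{"slide": [0,0,26],"rotation": [0,0,0]},{"slide": [0,0,0],"rotation": [0,0,0]},{"slide": [0,0,0],"rotation": [0,0,0]}]}}

```text
time: 4.47
tool_pos: [0.4442, -0.0091, 0.0106]
tool_rot: [0.0, 0.992, 0.128, 0.0]
contact_force: [0.2, -0.4, -0.6]
gripper_width: 0.701
```

Emit:
{"api": "jog_arm", "payload": {"increments": [{"slide": [0,0,0],"rotation": [0,0,0]},{"slide": [0,0,0],"rotation": [0,0,0]},{"slide": [0,0,0],"rotation": [0,0,0]},{"slide": [0,0,0],"rotation": [0,0,0]},{"slide": [0,0,0],"rotation": [0,0,0]},{"slide": [0,0,0],"rotation": [0,0,0]}], "fingers": 0}}

```text
time: 4.97
tool_pos: [0.446, -0.0091, 0.0122]
tool_rot: [0.001, 0.992, 0.129, 0.002]
contact_force: [-1.5, 0.1, 6.8]
gripper_width: 0.355
```

```bash
python3 to.py 441.8 -8.1 8 15
python3 - <<'E'
from look import *
f=optics.grab_frame("wrist"); cv2.imwrite("pics/w4.png",f["frame"])
E
```

```text
pos [446.   -9.1  12.2] yaw 14.8 tilt [ 0.0048 -0.001  -1.    ] t 4.97 w 0.355 F [-1.5  0.1  6.8]
slide total [-3.8 -2.1  4.1] norm 6.0 rows>= 1.0
rotvec [ 0.12 -0.25 -0.2 ]
slide if rotated first [-3.8 -2.1  4.2]
```

View pics/w4.png

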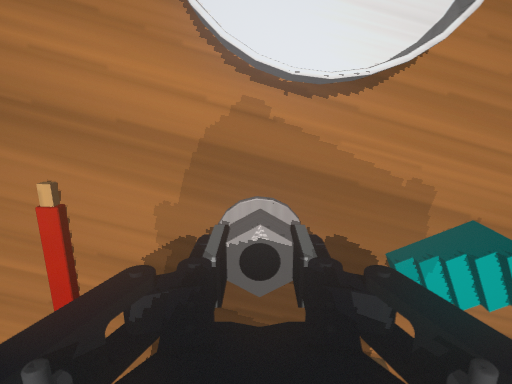

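Emit:
{"api": "jog_arm", "payload": {"increments": [{"slide": [0,0,-20],"rotation": [0,0,0]},{"slide": [0,0,-40],"rotation": [0,0,0]},{"slide": [0,0,-10],"rotation": [0,0,0]},{"slide": [0,0,0],"rotation": [0,0,0]},{"slide": [0,0,0],"rotation": [0,0,0]}]}}

```text
time: 5.43
tool_pos: [0.4442, -0.0088, 0.0801]
tool_rot: [0.0, 0.992, 0.129, 0.001]
contact_force: [-0.1, 0.1, -2.1]
gripper_width: 0.358
```

```bash
python3 to.py 630 11 80 15
python3 - <<'E'
from look import *
f=optics.grab_frame("wrist"); cv2.imwrite("pics/w5.png",f["frame"])
f=optics.grab_frame("scene"); cv2.imwrite("pics/s5.png",cv2.resize(f["frame"][60:260,130:390],(780,600)))
E
```

```text
pos [444.2  -8.8  80.1] yaw 14.81 tilt [ 2.4e-03 -5.0e-04 -1.0e+00] t 5.43 w 0.358 F [-0.1  0.1 -2.1]
slide total [184.7  28.4   0.5] norm 186.9 rows>= 5.0
rotvec [ 0.06 -0.12 -0.19]
slide if rotated first [1.846e+02 2.900e+01 1.000e-01]
```

View pics/s5.png

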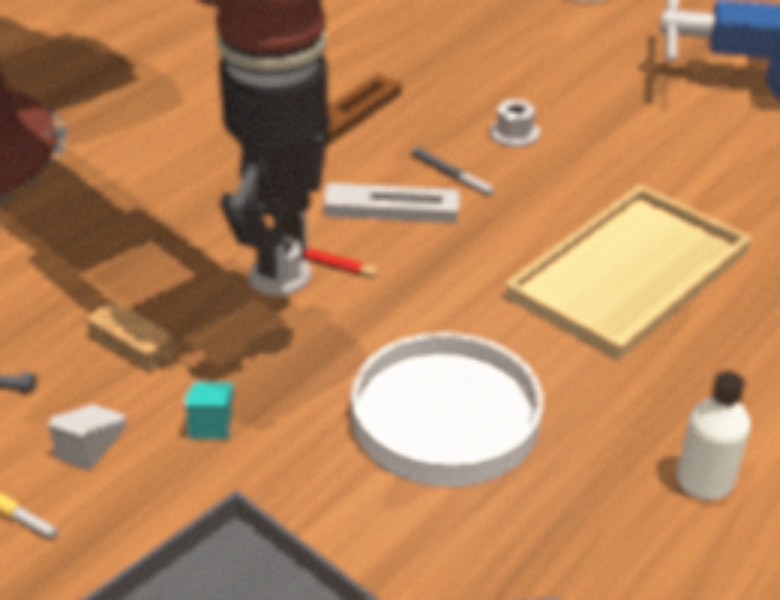

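View pics/w5.png

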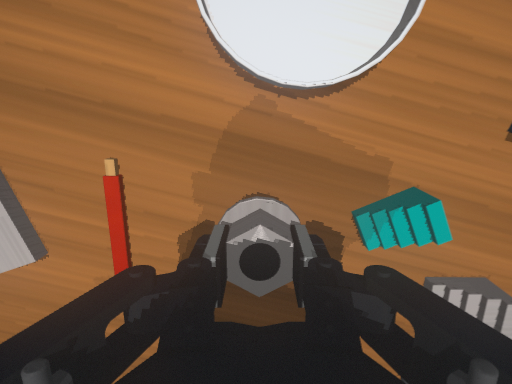

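Run:
```python
from to import *
f=optics.grab_frame("wrist"); s,R=pose()
for h in (.014,.017,.020):
  w=at_z(f,[260,262],s["tool_pos"][2]+h); print(h,(R.T@(w-s["tool_pos"])*1000).round(1))
```

```text
0.014 [ -4.7  -0.2 -14. ]
0.017 [ -3.1  -0.3 -17. ]
0.02 [ -1.5  -0.3 -20. ]
```

Emit:
{"api": "jog_arm", "payload": {"increments": [{"slide": [36.4,5.7,0],"rotation": [0,0,0]},{"slide": [36.4,5.7,0],"rotation": [0,0,0]},{"slide": [36.4,5.7,0],"rotation": [0,0,0]},{"slide": [36.4,5.7,0],"rotation": [0,0,0]},{"slide": [36.4,5.7,0],"rotation": [0,0,0]},{"slide": [0,0,20],"rotation": [0,0,0]},{"slide": [0,0,20],"rotation": [0,0,0]},{"slide": [0,0,0],"rotation": [0,0,0]},{"slide": [0,0,0],"rotation": [0,0,0]}]}}

```text
time: 6.33
tool_pos: [0.6241, 0.0105, 0.0356]
tool_rot: [-0.001, 0.992, 0.129, -0.004]
contact_force: [0.4, 1.2, -1.1]
gripper_width: 0.359
```

```bash
python3 to.py 630 11 17 15
```

```text
pos [624.1  10.5  35.6] yaw 14.8 tilt [-7.2e-03  7.0e-04 -1.0e+00] t 6.33 w 0.359 F [ 0.4  1.2 -1.1]
slide total [ 6.   1.1 18.6] norm 19.6 rows>= 1.0
rotvec [-0.15  0.39 -0.2 ]
slide if rotated first [ 5.9  1.1 18.6]
```

Emit:
{"api": "jog_arm", "payload": {"increments": [{"slide": [2,0,5],"rotation": [0,0,0]},{"slide": [0,0,5],"rotation": [0,0,0]},{"slide": [0,0,4],"rotation": [0,0,0]},{"slide": [0,0,0],"rotation": [0,0,0]},{"slide": [0,0,0],"rotation": [0,0,0]},{"slide": [0,0,0],"rotation": [0,0,0]}]}}

```text
time: 6.83
tool_pos: [0.629, 0.0107, 0.0258]
tool_rot: [0.0, 0.992, 0.129, 0.0]
contact_force: [-0.1, -0.3, -1.0]
gripper_width: 0.356
```

```bash
python3 to.py 630 11 17 15
```

```text
pos [629.   10.7  25.8] yaw 14.8 tilt [ 7.e-04 -1.e-04 -1.e+00] t 6.83 w 0.356 F [-0.1 -0.3 -1. ]
slide total [ 1.1 -0.   8.8] norm 8.9 rows>= 1.0
rotvec [ 0.01 -0.04 -0.2 ]
slide if rotated first [ 1.1 -0.   8.8]
```

Emit:
{"api": "jog_arm", "payload": {"increments": [{"slide": [1,0,4],"rotation": [0,0,0]},{"slide": [0,0,3],"rotation": [0,0,0]},{"slide": [0,0,1],"rotation": [0,0,0]},{"slide": [0,0,0],"rotation": [0,0,0]},{"slide": [0,0,0],"rotation": [0,0,0]},{"slide": [0,0,0],"rotation": [0,0,0]}]}}

```text
time: 7.33
tool_pos: [0.6298, 0.011, 0.0173]
tool_rot: [-0.0, 0.992, 0.129, 0.0]
contact_force: [-0.1, -0.5, -1.6]
gripper_width: 0.358
```

Emit:
{"api": "jog_arm", "payload": {"increments": [{"slide": [0,0,1],"rotation": [0,0,0]},{"slide": [0,0,0],"rotation": [0,0,0]},{"slide": [0,0,0],"rotation": [0,0,0]},{"slide": [0,0,0],"rotation": [0,0,0]}]}}

```text
time: 7.67
tool_pos: [0.6297, 0.011, 0.0164]
tool_rot: [0.0, 0.992, 0.129, 0.0]
contact_force: [0.7, 0.2, -1.6]
gripper_width: 0.358
```

Run:
```python
from to import *
to(630,11,17,15)
f=optics.grab_frame("scene"); cv2.imwrite("pics/s6.png",cv2.resize(f["frame"][140:260,200:360],(800,600),interpolation=cv2.INTER_CUBIC))
```

```text
pos [629.7  11.   16.4] yaw 14.8 tilt [ 0. -0. -1.] t 7.67 w 0.358 F [ 0.7  0.2 -1.6]
slide total [ 0.3  0.1 -0.6] norm 0.7 rows>= 1.0
rotvec [ 0.  -0.  -0.2]
slide if rotated first [ 0.3  0.1 -0.6]
```

View pics/s6.png

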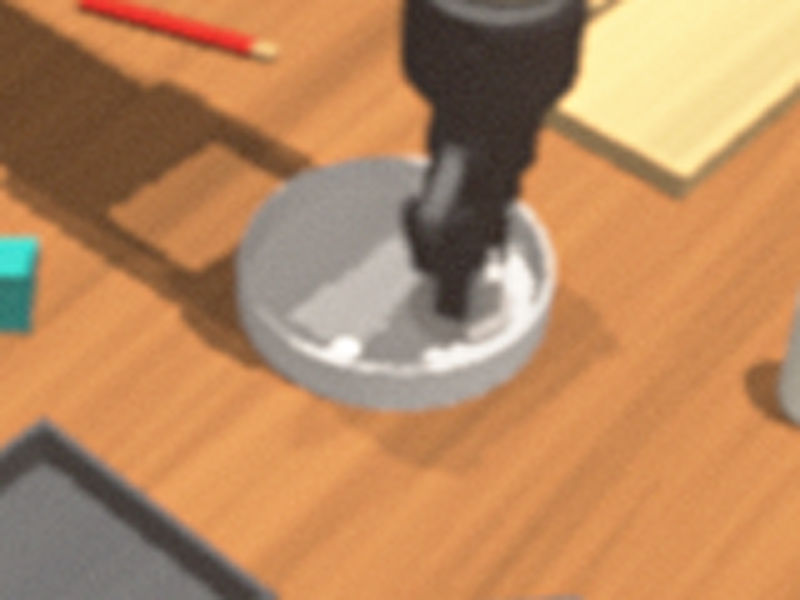

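Emit:
{"api": "jog_arm", "payload": {"increments": [{"slide": [0,0,1],"rotation": [0,0,0]},{"slide": [0,0,1],"rotation": [0,0,0]},{"slide": [0,0,0],"rotation": [0,0,0]},{"slide": [0,0,0],"rotation": [0,0,0]},{"slide": [0,0,0],"rotation": [0,0,0]}]}}

```text
time: 8.13
tool_pos: [0.6298, 0.011, 0.0162]
tool_rot: [0.0, 0.992, 0.129, -0.0]
contact_force: [-5.4, -0.1, 9.3]
gripper_width: 0.354
```

Emit:
{"api": "jog_arm", "payload": {"increments": [{"slide": [0,0,1],"rotation": [0,0,0]},{"slide": [0,0,1],"rotation": [0,0,0]},{"slide": [0,0,0],"rotation": [0,0,0]},{"slide": [0,0,0],"rotation": [0,0,0]},{"slide": [0,0,0],"rotation": [0,0,0]}]}}

```text
time: 8.55
tool_pos: [0.6298, 0.011, 0.0161]
tool_rot: [-0.0, 0.992, 0.129, -0.001]
contact_force: [-12.2, 0.8, 19.5]
gripper_width: 0.362
```

Emit:
{"api": "jog_arm", "payload": {"increments": [{"slide": [0,0,-3],"rotation": [0,0,0]},{"slide": [0,0,0],"rotation": [0,0,0]},{"slide": [0,0,0],"rotation": [0,0,0]}]}}

```text
time: 8.8
tool_pos: [0.6305, 0.011, 0.0162]
tool_rot: [0.0, 0.992, 0.129, 0.001]
contact_force: [-1.9, -0.2, 5.7]
gripper_width: 0.358
```

Emit:
{"api": "jog_arm", "payload": {"increments": [{"slide": [0,0,0],"rotation": [0,0,0]},{"slide": [0,0,0],"rotation": [0,0,0]},{"slide": [0,0,0],"rotation": [0,0,0]},{"slide": [0,0,0],"rotation": [0,0,0]},{"slide": [0,0,-20],"rotation": [0,0,0]},{"slide": [0,0,-35],"rotation": [0,0,0]},{"slide": [0,0,-35],"rotation": [0,0,0]},{"slide": [0,0,-10],"rotation": [0,0,0]},{"slide": [0,0,0],"rotation": [0,0,0]}], "fingers": 0.52}}

```text
time: 9.55
tool_pos: [0.6327, 0.0108, 0.1202]
tool_rot: [0.001, 0.992, 0.129, 0.004]
contact_force: [0.6, -0.4, 0.8]
gripper_width: 0.52
```

Run:
```python
from to import *
to(412.3,367.4,120,15)
f=optics.grab_frame("wrist"); cv2.imwrite("pics/w7.png",f["frame"])
```

```text
pos [632.7  10.8 120.2] yaw 14.8 tilt [ 8.5e-03 -8.0e-04 -1.0e+00] t 9.55 w 0.52 F [ 0.6 -0.4  0.8]
slide total [-122.  -401.1   -2. ] norm 419.2 rows>= 11.0
rotvec [ 0.17 -0.46 -0.2 ]
slide if rotated first [-1.206e+02 -4.015e+02  2.000e-01]
```

View pics/w7.png

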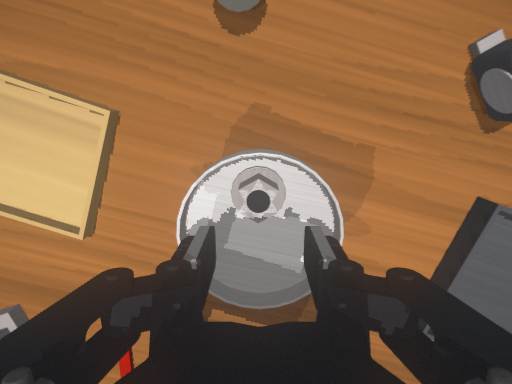

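Emit:
{"api": "jog_arm", "payload": {"increments": [{"slide": [-11,-36.5,0],"rotation": [0,0,0]},{"slide": [-11,-36.5,0],"rotation": [0,0,0]},{"slide": [-11,-36.5,0],"rotation": [0,0,0]},{"slide": [-11,-36.5,0],"rotation": [0,0,0]},{"slide": [-11,-36.5,0],"rotation": [0,0,0]},{"slide": [-11,-36.5,0],"rotation": [0,0,0]},{"slide": [-11,-36.5,0],"rotation": [0,0,0]},{"slide": [-11,-36.5,0],"rotation": [0,0,0]},{"slide": [-11,-36.5,0],"rotation": [0,0,0]},{"slide": [-11,-36.5,0],"rotation": [0,0,0]},{"slide": [-11,-36.5,0],"rotation": [0,0,0]},{"slide": [0,0,0],"rotation": [0,0,0]},{"slide": [0,0,0],"rotation": [0,0,0]},{"slide": [0,0,0],"rotation": [0,0,0]}], "fingers": 0.7}}

```text
time: 10.77
tool_pos: [0.4091, 0.3674, 0.113]
tool_rot: [0.001, 0.992, 0.129, -0.002]
contact_force: [0.3, 0.4, -1.0]
gripper_width: 0.7
```

```bash
python3 to.py 412.3 367.4 60 15; python3 nutview.py 412.3 367.4 n2
```

```text
pos [409.1 367.4 113. ] yaw 14.84 tilt [-0.0028 -0.0025 -1.    ] t 10.77 w 0.7 F [ 0.3  0.4 -1. ]
slide total [ 3.2  0.7 53. ] norm 53.1 rows>= 2.0
rotvec [ 0.1   0.19 -0.16]
slide if rotated first [ 3.1  0.8 53. ]
```

View pics/n2.png

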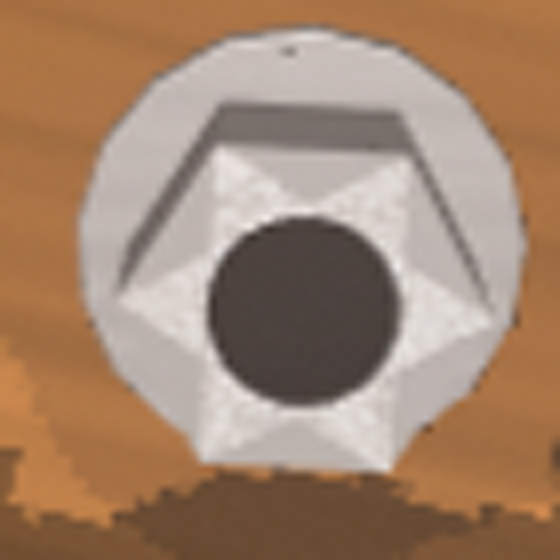

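View pics/n2b.png

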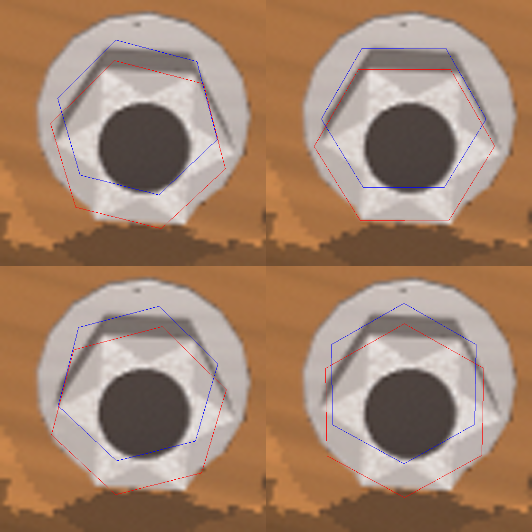

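Emit:
{"api": "jog_arm", "payload": {"increments": [{"slide": [0,0,0],"rotation": [0,0,-7]},{"slide": [0,0,0],"rotation": [0,0,-7]},{"slide": [0,0,0],"rotation": [0,0,-7]},{"slide": [0,0,0],"rotation": [0,0,-7]},{"slide": [0,0,30],"rotation": [0,0,0]},{"slide": [0,0,23],"rotation": [0,0,0]},{"slide": [0,0,0],"rotation": [0,0,0]},{"slide": [0,0,0],"rotation": [0,0,0]},{"slide": [0,0,0],"rotation": [0,0,0]}]}}

```text
time: 11.57
tool_pos: [0.4112, 0.3679, 0.0631]
tool_rot: [-0.0, 0.931, 0.364, 0.0]
contact_force: [0.1, 0.7, 0.9]
gripper_width: 0.7
```

Run:
```python
from to import *
to(412.3,367.4,10,43)
f=optics.grab_frame("wrist"); cv2.imwrite("pics/w8.png",f["frame"])
```

```text
pos [411.2 367.9  63.1] yaw 42.72 tilt [ 7.e-04  4.e-04 -1.e+00] t 11.57 w 0.7 F [0.1 0.7 0.9]
slide total [ 0.5  1.1 53.1] norm 53.1 rows>= 2.0
rotvec [ 0.01 -0.05 -0.28]
slide if rotated first [ 0.5  1.1 53.1]
```

View pics/w8.png

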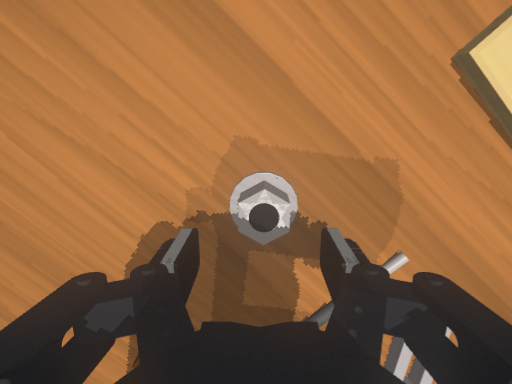

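Run:
```python
from to import *
f=optics.grab_frame("wrist"); s,R=pose(); im=f["frame"].copy()
c=s["tool_pos"].copy(); c[2]=0
for sg in(-1,1):
  P=[c+R[:,0]*a/1000+R[:,1]*b*sg/1000 for a,b in((-13,28),(-13,46),(13,46),(13,28),(-13,28))]
  cv2.polylines(im,[proj(f,P).astype(int)],False,(0,255,0),1)
cv2.imwrite("pics/w9.png",im)
```

```text
(no output)
```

View pics/w9.png

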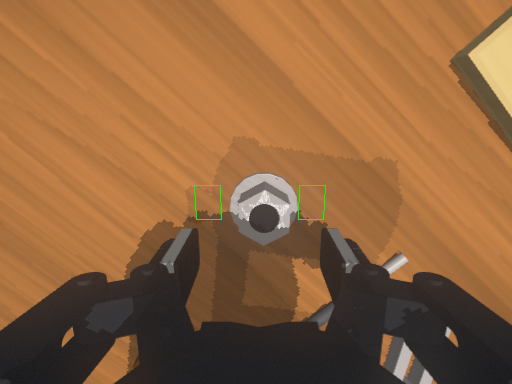

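Clear of the screwdriver. Descend and grip.

Emit:
{"api": "jog_arm", "payload": {"increments": [{"slide": [0.5,2,26],"rotation": [0,0,0]},{"slide": [0,0,26],"rotation": [0,0,0]},{"slide": [0,0,0],"rotation": [0,0,0]},{"slide": [0,0,0],"rotation": [0,0,0]},{"slide": [0,0,0],"rotation": [0,0,0]}]}}

```text
time: 12.08
tool_pos: [0.4129, 0.3679, 0.0121]
tool_rot: [-0.0, 0.931, 0.365, 0.001]
contact_force: [0.0, 0.1, -0.5]
gripper_width: 0.7
```

Emit:
{"api": "jog_arm", "payload": {"increments": [{"slide": [0,0,0],"rotation": [0,0,0]},{"slide": [0,0,0],"rotation": [0,0,0]},{"slide": [0,0,0],"rotation": [0,0,0]},{"slide": [0,0,0],"rotation": [0,0,0]},{"slide": [0,0,0],"rotation": [0,0,0]},{"slide": [0,0,0],"rotation": [0,0,0]},{"slide": [0,0,0],"rotation": [0,0,0]}], "fingers": 0}}

```text
time: 12.67
tool_pos: [0.4133, 0.3682, 0.0125]
tool_rot: [-0.0, 0.931, 0.365, 0.002]
contact_force: [-0.6, -0.2, 6.0]
gripper_width: 0.355
```

Emit:
{"api": "jog_arm", "payload": {"increments": [{"slide": [0,0,-20],"rotation": [0,0,0]},{"slide": [0,0,-40],"rotation": [0,0,0]},{"slide": [0,0,-20],"rotation": [0,0,0]},{"slide": [0,0,0],"rotation": [0,0,0]},{"slide": [0,0,0],"rotation": [0,0,0]},{"slide": [0,0,0],"rotation": [0,0,0]}]}}

```text
time: 13.17
tool_pos: [0.4111, 0.3666, 0.0892]
tool_rot: [0.0, 0.931, 0.365, -0.001]
contact_force: [-0.1, -0.8, -0.8]
gripper_width: 0.355
```

Run:
```python
from to import *
to(566,-6,90,15)
f=optics.grab_frame("wrist"); cv2.imwrite("pics/w10.png",f["frame"])
```

```text
pos [411.1 366.6  89.2] yaw 42.8 tilt [-0.0016 -0.0011 -1.    ] t 13.17 w 0.355 F [-0.1 -0.8 -0.8]
slide total [-139.5  378.7   -0.7] norm 403.6 rows>= 11.0
rotvec [1.00e-02 1.10e-01 2.78e+01]
slide if rotated first [ 53.2 400.   -0.8]
```

View pics/w10.png

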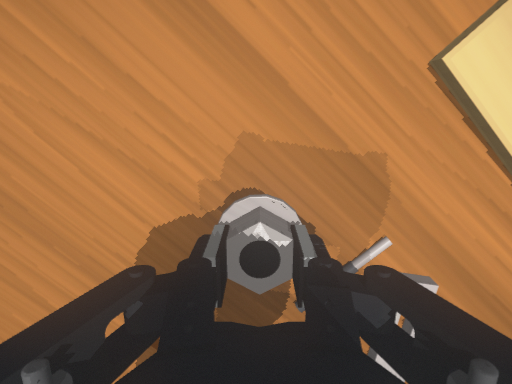

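Emit:
{"api": "jog_arm", "payload": {"increments": [{"slide": [0,0,0],"rotation": [0,0,7]},{"slide": [0,0,0],"rotation": [0,0,7]},{"slide": [0,0,0],"rotation": [0,0,7]},{"slide": [0,0,0],"rotation": [0,0,7]},{"slide": [4.8,36.4,0],"rotation": [0,0,0]},{"slide": [4.8,36.4,0],"rotation": [0,0,0]},{"slide": [4.8,36.4,0],"rotation": [0,0,0]},{"slide": [4.8,36.4,0],"rotation": [0,0,0]},{"slide": [4.8,36.4,0],"rotation": [0,0,0]},{"slide": [4.8,36.4,0],"rotation": [0,0,0]},{"slide": [4.8,36.4,0],"rotation": [0,0,0]},{"slide": [4.8,36.4,0],"rotation": [0,0,0]},{"slide": [4.8,36.4,0],"rotation": [0,0,0]},{"slide": [4.8,36.4,0],"rotation": [0,0,0]},{"slide": [4.8,36.4,0],"rotation": [0,0,0]},{"slide": [0,0,0],"rotation": [0,0,0]},{"slide": [0,0,0],"rotation": [0,0,0]},{"slide": [0,0,0],"rotation": [0,0,0]}]}}

```text
time: 14.72
tool_pos: [0.5638, -0.0061, 0.0883]
tool_rot: [-0.001, 0.992, 0.129, -0.002]
contact_force: [0.5, 0.1, -1.4]
gripper_width: 0.356
```

Run:
```python
from to import *
to(566,-6,20,15)
f=optics.grab_frame("wrist"); cv2.imwrite("pics/w11.png",f["frame"])
```

```text
pos [563.8  -6.1  88.3] yaw 14.77 tilt [-0.0037  0.001  -1.    ] t 14.72 w 0.356 F [ 0.5  0.1 -1.4]
slide total [ 2.4  0.6 68.3] norm 68.4 rows>= 2.0
rotvec [-0.11  0.19 -0.23]
slide if rotated first [ 2.1  0.5 68.3]
```

View pics/w11.png

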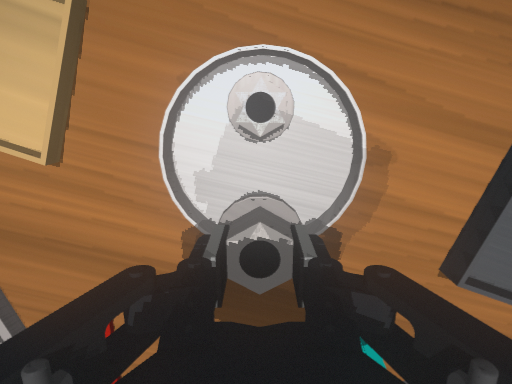

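Emit:
{"api": "jog_arm", "payload": {"increments": [{"slide": [1,0,30],"rotation": [0,0,0]},{"slide": [0,0,25],"rotation": [0,0,0]},{"slide": [0,0,8],"rotation": [0,0,0]},{"slide": [0,0,5],"rotation": [0,0,0]},{"slide": [0,0,2],"rotation": [0,0,0]},{"slide": [0,0,0],"rotation": [0,0,0]},{"slide": [0,0,0],"rotation": [0,0,0]},{"slide": [0,0,0],"rotation": [0,0,0]}]}}

```text
time: 15.43
tool_pos: [0.5674, -0.0062, 0.0219]
tool_rot: [0.0, 0.992, 0.129, 0.001]
contact_force: [-0.0, -0.0, -0.5]
gripper_width: 0.356
```

Emit:
{"api": "jog_arm", "payload": {"increments": [{"slide": [0,0,1],"rotation": [0,0,0]},{"slide": [0,0,1],"rotation": [0,0,0]},{"slide": [0,0,0],"rotation": [0,0,0]},{"slide": [0,0,0],"rotation": [0,0,0]},{"slide": [0,0,0],"rotation": [0,0,0]}]}}

```text
time: 15.85
tool_pos: [0.5662, -0.0062, 0.0183]
tool_rot: [-0.0, 0.992, 0.129, 0.0]
contact_force: [-0.0, 0.2, -0.2]
gripper_width: 0.359
```

Emit:
{"api": "jog_arm", "payload": {"increments": [{"slide": [0,0,1],"rotation": [0,0,0]},{"slide": [0,0,1],"rotation": [0,0,0]},{"slide": [0,0,0],"rotation": [0,0,0]},{"slide": [0,0,0],"rotation": [0,0,0]},{"slide": [0,0,0],"rotation": [0,0,0]}]}}

```text
time: 16.27
tool_pos: [0.5663, -0.0062, 0.0166]
tool_rot: [0.0, 0.992, 0.129, 0.0]
contact_force: [-1.9, -0.1, 1.7]
gripper_width: 0.359
```

Emit:
{"api": "jog_arm", "payload": {"increments": [{"slide": [0,0,0],"rotation": [0,0,0]},{"slide": [0,0,0],"rotation": [0,0,0]},{"slide": [0,0,0],"rotation": [0,0,0]},{"slide": [0,0,0],"rotation": [0,0,0]},{"slide": [0,0,-20],"rotation": [0,0,0]},{"slide": [0,0,-35],"rotation": [0,0,0]},{"slide": [0,0,-35],"rotation": [0,0,0]},{"slide": [0,0,-10],"rotation": [0,0,0]},{"slide": [0,0,0],"rotation": [0,0,0]},{"slide": [0,0,0],"rotation": [0,0,0]}], "fingers": 0.52}}

```text
time: 17.1
tool_pos: [0.5664, -0.0062, 0.1165]
tool_rot: [0.0, 0.992, 0.129, 0.0]
contact_force: [0.5, -0.1, -1.1]
gripper_width: 0.519
```

Run:
```python
from to import *
# block1 grasp: centre (404,-184.6), yaw -75, grip at +5 along block x
a=np.radians(-75.); x,y=404+5*np.cos(a),-184.6+5*np.sin(a); print(x,y)
to(x,y,90,105)
f=optics.grab_frame("wrist"); cv2.imwrite("pics/w12.png",f["frame"])
```

```text
405.2940952255126 -189.42962913144532
pos [566.4  -6.2 116.5] yaw 14.8 tilt [ 1.e-03 -1.e-04 -1.e+00] t 17.1 w 0.519 F [ 0.5 -0.1 -1.1]
slide total [-202.6  136.    26.3] norm 245.4 rows>= 7.0
rotvec [ 6.00e-02 -3.00e-02 -9.02e+01]
slide if rotated first [-135.3 -203.    26.5]
```

View pics/w12.png

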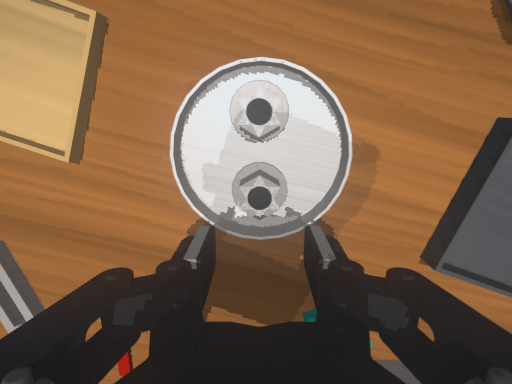

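Emit:
{"api": "jog_arm", "payload": {"increments": [{"slide": [-28.9,19.4,2],"rotation": [0,0,0]},{"slide": [-28.9,19.4,2],"rotation": [0,0,0]},{"slide": [-28.9,19.4,2],"rotation": [0,0,0]},{"slide": [-28.9,19.4,2],"rotation": [0,0,0]},{"slide": [-28.9,19.4,2],"rotation": [0,0,0]},{"slide": [-28.9,19.4,2],"rotation": [0,0,0]},{"slide": [-28.9,19.4,2],"rotation": [0,0,0]},{"slide": [0,0,0],"rotation": [0,0,-6.94]},{"slide": [0,0,0],"rotation": [0,0,-6.94]},{"slide": [0,0,0],"rotation": [0,0,-6.94]},{"slide": [0,0,0],"rotation": [0,0,-6.94]},{"slide": [0,0,0],"rotation": [0,0,-6.94]},{"slide": [0,0,0],"rotation": [0,0,-6.94]},{"slide": [0,0,0],"rotation": [0,0,-6.94]},{"slide": [0,0,0],"rotation": [0,0,-6.94]},{"slide": [0,0,0],"rotation": [0,0,-6.94]},{"slide": [0,0,0],"rotation": [0,0,-6.94]},{"slide": [0,0,0],"rotation": [0,0,-6.94]},{"slide": [0,0,0],"rotation": [0,0,-6.94]},{"slide": [0,0,0],"rotation": [0,0,-6.94]}], "fingers": 0.6}}

```text
time: 18.82
tool_pos: [0.4037, -0.1881, 0.0994]
tool_rot: [-0.003, 0.606, 0.795, -0.0]
contact_force: [0.8, 0.6, -0.4]
gripper_width: 0.599
```

```bash
cat > bv.py <<'E'
from to import *; from fit import MOD; import sys
x,y,th,name=float(sys.argv[1])/1e3,float(sys.argv[2])/1e3,np.radians(float(sys.argv[3])),sys.argv[4]
mod=sys.argv[5] if len(sys.argv)>5 else "block"
f=optics.grab_frame("wrist"); im=f["frame"].copy(); s,R=pose()
c,sn=np.cos(th),np.sin(th)
for P in MOD[mod]:
    Q=P@np.array([[c,sn,0],[-sn,c,0],[0,0,1]])+[x,y,0]; Q=Q[[1,3,7,5,1]]
    cv2.polylines(im,[np.round(proj(f,Q)*16).astype(np.int32)],False,(0,0,255),1,shift=4)
t=s["tool_pos"].copy(); t[2]=0
w=s["gripper_width"]*42.5
for sg in(-1,1):
  P=[t+R[:,0]*a/1000+R[:,1]*b*sg/1000 for a,b in((-13,w-1),(-13,w+16),(13,w+16),(13,w-1),(-13,w-1))]
  cv2.polylines(im,[proj(f,P).astype(int)],False,(0,255,0),1)
cv2.imwrite(f"pics/{name}.png",im)
E
python3 to.py 405.3 -189.4 60 105; python3 bv.py 404 -184.6 -75 w13
```

```text
pos [ 403.7 -188.1   99.4] yaw 105.36 tilt [-0.0043  0.003  -1.    ] t 18.82 w 0.599 F [ 0.8  0.6 -0.4]
slide total [-1.8  1.3 39.4] norm 39.5 rows>= 1.0
rotvec [-0.19 -0.23  0.36]
slide if rotated first [-1.7  1.2 39.4]
```

View pics/w13.png

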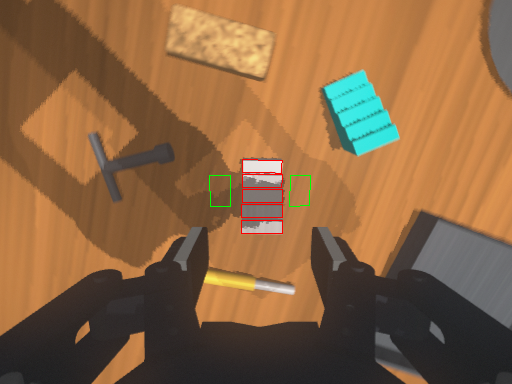

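Emit:
{"api": "jog_arm", "payload": {"increments": [{"slide": [-1.5,1.2,30],"rotation": [0,0,0]},{"slide": [0,0,35],"rotation": [0,0,0]},{"slide": [0,0,22],"rotation": [0,0,0]},{"slide": [0,0,0],"rotation": [0,0,0]},{"slide": [0,0,0],"rotation": [0,0,0]},{"slide": [0,0,0],"rotation": [0,0,0]}]}}

```text
time: 19.37
tool_pos: [0.4071, -0.1905, 0.0157]
tool_rot: [0.0, 0.609, 0.793, 0.0]
contact_force: [0.3, -0.3, -0.6]
gripper_width: 0.602
```

Emit:
{"api": "jog_arm", "payload": {"increments": [{"slide": [0,0,0],"rotation": [0,0,0]},{"slide": [0,0,0],"rotation": [0,0,0]},{"slide": [0,0,0],"rotation": [0,0,0]},{"slide": [0,0,0],"rotation": [0,0,0]},{"slide": [0,0,0],"rotation": [0,0,0]},{"slide": [0,0,0],"rotation": [0,0,0]},{"slide": [0,0,0],"rotation": [0,0,0]}], "fingers": 0}}

```text
time: 19.95
tool_pos: [0.4083, -0.1914, 0.0174]
tool_rot: [0.002, 0.609, 0.793, 0.0]
contact_force: [-1.2, -0.2, 7.1]
gripper_width: 0.331
```

Run:
```python
from to import *
to(405.3,-189.4,60,105)
f=optics.grab_frame("wrist"); cv2.imwrite("pics/w14.png",f["frame"])
```

```text
pos [ 408.3 -191.4   17.4] yaw 105.01 tilt [ 0.003  -0.0023 -1.    ] t 19.95 w 0.331 F [-1.2 -0.2  7.1]
slide total [  2.6  -2.3 -42.6] norm 42.7 rows>= 2.0
rotvec [0.13 0.17 0.01]
slide if rotated first [  2.7  -2.4 -42.6]
```

View pics/w14.png

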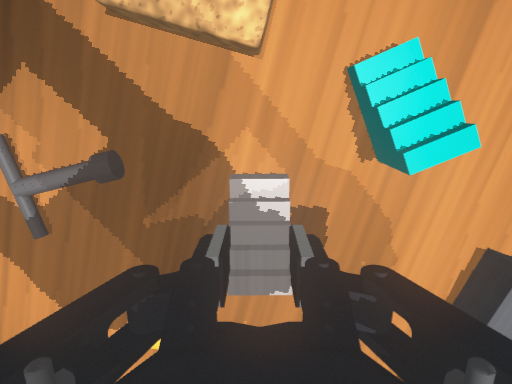

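Emit:
{"api": "jog_arm", "payload": {"increments": [{"slide": [0,0,-20],"rotation": [0,0,0]},{"slide": [0,0,-40],"rotation": [0,0,0]},{"slide": [0,0,-20],"rotation": [0,0,0]},{"slide": [0,0,0],"rotation": [0,0,6.9]},{"slide": [0,0,0],"rotation": [0,0,6.9]},{"slide": [0,0,0],"rotation": [0,0,6.9]},{"slide": [0,0,0],"rotation": [0,0,0]},{"slide": [0,0,0],"rotation": [0,0,0]}]}}

```text
time: 20.67
tool_pos: [0.4065, -0.19, 0.095]
tool_rot: [-0.0, 0.74, 0.672, -0.0]
contact_force: [-1.0, 0.8, -3.1]
gripper_width: 0.334
```

Run:
```python
from to import *
to(601.2,-219.7,90,84.3)
f=optics.grab_frame("wrist"); cv2.imwrite("pics/w15.png",f["frame"])
```

```text
pos [ 406.5 -190.    95. ] yaw 84.49 tilt [-3.e-04  4.e-04 -1.e+00] t 20.67 w 0.334 F [-1.   0.8 -3.1]
slide total [-10.9 196.6   4.9] norm 197.0 rows>= 5.0
rotvec [-0.02 -0.02  0.19]
slide if rotated first [-10.2 196.7   5. ]
```

View pics/w15.png

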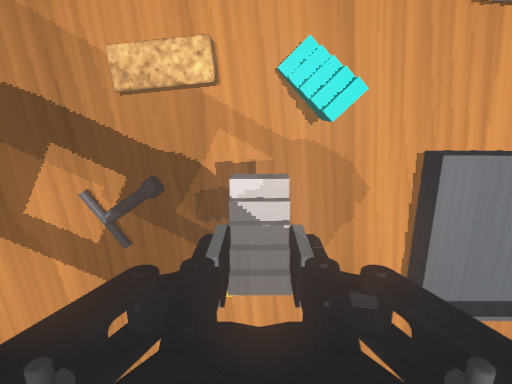

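Emit:
{"api": "jog_arm", "payload": {"increments": [{"slide": [-1.8,32.8,0],"rotation": [0,0,0]},{"slide": [-1.8,32.8,0],"rotation": [0,0,0]},{"slide": [-1.8,32.8,0],"rotation": [0,0,0]},{"slide": [-1.8,32.8,0],"rotation": [0,0,0]},{"slide": [-1.8,32.8,0],"rotation": [0,0,0]},{"slide": [-1.8,32.8,0],"rotation": [0,0,0]},{"slide": [0,0,25],"rotation": [0,0,0]},{"slide": [0,0,0],"rotation": [0,0,0]},{"slide": [0,0,0],"rotation": [0,0,0]},{"slide": [0,0,0],"rotation": [0,0,0]}]}}

```text
time: 21.55
tool_pos: [0.6008, -0.2202, 0.0698]
tool_rot: [-0.001, 0.741, 0.672, -0.0]
contact_force: [-0.5, 0.1, -2.9]
gripper_width: 0.33
```

Run:
```python
from to import *
to(601.2,-219.7,25,84.3)
f=optics.grab_frame("wrist"); im=f["frame"]
th=np.radians(-5.7);c,s=np.cos(th),np.sin(th)
P=np.array([[-64,-64,25],[64,-64,25],[64,64,25],[-64,64,25],[-64,-64,25]])/1e3@np.array([[c,s,0],[-s,c,0],[0,0,1]])+[.599,-.242,0]
cv2.polylines(im,[proj(f,P).astype(int)],False,(0,255,0),1)
cv2.imwrite("pics/w16.png",im)
```

```text
pos [ 600.8 -220.2   69.8] yaw 84.37 tilt [-1.5e-03  8.0e-04 -1.0e+00] t 21.55 w 0.33 F [-0.5  0.1 -2.9]
slide total [ 0.5  0.5 44.8] norm 44.8 rows>= 2.0
rotvec [-0.09 -0.03  0.07]
slide if rotated first [ 0.6  0.4 44.8]
```

View pics/w16.png

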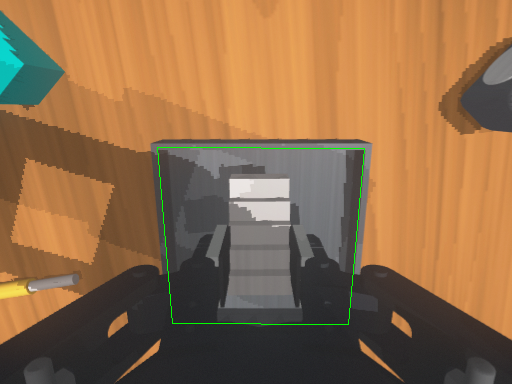

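Emit:
{"api": "jog_arm", "payload": {"increments": [{"slide": [0.5,0.5,25],"rotation": [0,0,0]},{"slide": [0,0,14],"rotation": [0,0,0]},{"slide": [0,0,5],"rotation": [0,0,0]},{"slide": [0,0,1],"rotation": [0,0,0]},{"slide": [0,0,0],"rotation": [0,0,0]},{"slide": [0,0,0],"rotation": [0,0,0]},{"slide": [0,0,0],"rotation": [0,0,0]}]}}

```text
time: 22.18
tool_pos: [0.603, -0.2205, 0.0267]
tool_rot: [0.001, 0.741, 0.671, 0.0]
contact_force: [0.8, -1.1, -3.9]
gripper_width: 0.328
```

Emit:
{"api": "jog_arm", "payload": {"increments": [{"slide": [0,0,1],"rotation": [0,0,0]},{"slide": [0,0,1],"rotation": [0,0,0]},{"slide": [0,0,1],"rotation": [0,0,0]},{"slide": [0,0,0],"rotation": [0,0,0]},{"slide": [0,0,0],"rotation": [0,0,0]},{"slide": [0,0,0],"rotation": [0,0,0]}]}}

```text
time: 22.68
tool_pos: [0.6021, -0.2201, 0.0223]
tool_rot: [-0.0, 0.741, 0.671, -0.0]
contact_force: [0.2, -1.5, -3.6]
gripper_width: 0.327
```

Emit:
{"api": "jog_arm", "payload": {"increments": [{"slide": [0,0,1],"rotation": [0,0,0]},{"slide": [0,0,1],"rotation": [0,0,0]},{"slide": [0,0,0],"rotation": [0,0,0]},{"slide": [0,0,0],"rotation": [0,0,0]},{"slide": [0,0,0],"rotation": [0,0,0]}]}}

```text
time: 23.1
tool_pos: [0.6024, -0.2202, 0.0215]
tool_rot: [0.0, 0.741, 0.671, -0.0]
contact_force: [-3.8, 2.1, 5.0]
gripper_width: 0.328
```

Contact at 21.5 (= 17.4 + 4). Release.

Emit:
{"api": "jog_arm", "payload": {"increments": [{"slide": [0,0,0],"rotation": [0,0,0]},{"slide": [0,0,0],"rotation": [0,0,0]},{"slide": [0,0,0],"rotation": [0,0,0]},{"slide": [0,0,0],"rotation": [0,0,0]},{"slide": [0,0,-20],"rotation": [0,0,0]},{"slide": [0,0,-35],"rotation": [0,0,0]},{"slide": [0,0,-35],"rotation": [0,0,0]},{"slide": [0,0,0],"rotation": [0,0,0]},{"slide": [0,0,0],"rotation": [0,0,0]}], "fingers": 0.5}}

```text
time: 23.85
tool_pos: [0.6044, -0.2212, 0.1141]
tool_rot: [0.003, 0.741, 0.671, 0.001]
contact_force: [0.2, -0.9, 0.0]
gripper_width: 0.5
```

Run:
```python
from to import *
# block2 centre (415,-360.5), yaw 153.3; grip at +5
a=np.radians(153.3); x,y=415+5*np.cos(a),-360.5+5*np.sin(a); print(x,y)
to(x,y,100,153.3)
f=optics.grab_frame("wrist"); cv2.imwrite("pics/w17.png",f["frame"])
```

```text
410.5331430583608 -358.2534050069205
pos [ 604.4 -221.2  114.1] yaw 84.32 tilt [ 0.0063 -0.0032 -1.    ] t 23.85 w 0.5 F [ 0.2 -0.9  0. ]
slide total [-155.5 -179.4   13.3] norm 237.8 rows>= 6.0
rotvec [  0.24   0.36 -68.98]
slide if rotated first [ 111.6 -209.6   14.1]
```

View pics/w17.png

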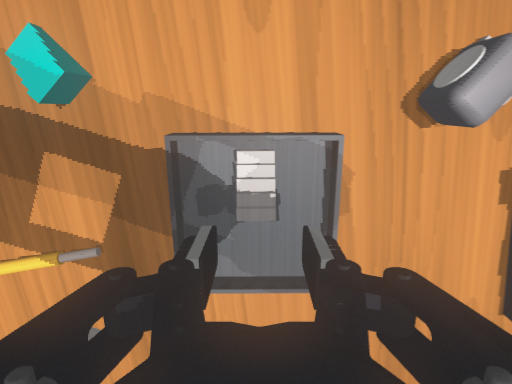

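Emit:
{"api": "jog_arm", "payload": {"increments": [{"slide": [-22.2,-25.6,1.5],"rotation": [0,0,0]},{"slide": [-22.2,-25.6,1.5],"rotation": [0,0,0]},{"slide": [-22.2,-25.6,1.5],"rotation": [0,0,0]},{"slide": [-22.2,-25.6,1.5],"rotation": [0,0,0]},{"slide": [-22.2,-25.6,1.5],"rotation": [0,0,0]},{"slide": [-22.2,-25.6,1.5],"rotation": [0,0,0]},{"slide": [-22.2,-25.6,1.5],"rotation": [0,0,0]},{"slide": [0,0,0],"rotation": [0,0,-6.9]},{"slide": [0,0,0],"rotation": [0,0,-6.9]},{"slide": [0,0,0],"rotation": [0,0,-6.9]},{"slide": [0,0,0],"rotation": [0,0,-6.9]},{"slide": [0,0,0],"rotation": [0,0,-6.9]},{"slide": [0,0,0],"rotation": [0,0,-6.9]},{"slide": [0,0,0],"rotation": [0,0,-6.9]},{"slide": [0,0,0],"rotation": [0,0,-6.9]},{"slide": [0,0,0],"rotation": [0,0,-6.9]},{"slide": [0,0,0],"rotation": [0,0,-6.9]},{"slide": [0,0,0],"rotation": [0,0,0]},{"slide": [0,0,0],"rotation": [0,0,0]}], "fingers": 0.6}}

```text
time: 25.48
tool_pos: [0.4078, -0.3562, 0.0981]
tool_rot: [-0.001, 0.232, 0.973, 0.001]
contact_force: [0.4, -0.8, -0.3]
gripper_width: 0.6
```

```bash
python3 to.py 410.5 -358.3 13 153.3; python3 bv.py 415 -360.5 153.3 w18
```

```text
pos [ 407.8 -356.2   98.1] yaw 153.14 tilt [-0.0018  0.0021 -1.    ] t 25.48 w 0.6 F [ 0.4 -0.8 -0.3]
slide total [-3.6 -0.7 85.1] norm 85.2 rows>= 3.0
rotvec [ 0.06 -0.15 -0.16]
slide if rotated first [-3.4 -0.6 85.1]
```

View pics/w18.png

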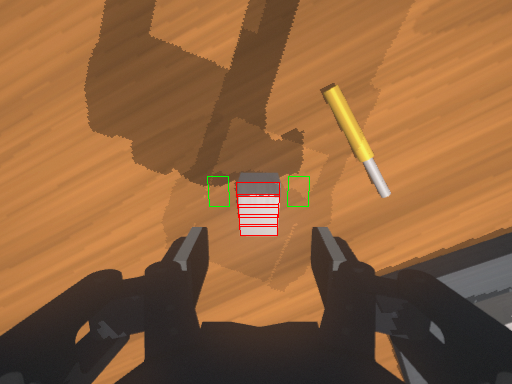

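Emit:
{"api": "jog_arm", "payload": {"increments": [{"slide": [-2.5,-0.6,30],"rotation": [0,0,0]},{"slide": [0,0,35],"rotation": [0,0,0]},{"slide": [0,0,18],"rotation": [0,0,0]},{"slide": [0,0,0],"rotation": [0,0,0]},{"slide": [0,0,0],"rotation": [0,0,0]},{"slide": [0,0,0],"rotation": [0,0,0]}]}}

```text
time: 26.03
tool_pos: [0.4111, -0.3594, 0.018]
tool_rot: [0.001, 0.231, 0.973, -0.001]
contact_force: [-0.2, -0.3, 0.5]
gripper_width: 0.6
```

Emit:
{"api": "jog_arm", "payload": {"increments": [{"slide": [0,0,0],"rotation": [0,0,0]},{"slide": [0,0,0],"rotation": [0,0,0]},{"slide": [0,0,0],"rotation": [0,0,0]},{"slide": [0,0,0],"rotation": [0,0,0]},{"slide": [0,0,0],"rotation": [0,0,0]},{"slide": [0,0,0],"rotation": [0,0,0]},{"slide": [0,0,0],"rotation": [0,0,0]}], "fingers": 0}}

```text
time: 26.62
tool_pos: [0.4118, -0.36, 0.0193]
tool_rot: [0.002, 0.231, 0.973, -0.001]
contact_force: [-0.1, 0.8, 6.6]
gripper_width: 0.327
```

Run:
```python
from to import *
to(415,-360.5,13,153.3)
f=optics.grab_frame("wrist"); cv2.imwrite("pics/w19.png",f["frame"])
```

```text
pos [ 411.8 -360.    19.3] yaw 153.31 tilt [ 0.0028 -0.0029 -1.    ] t 26.62 w 0.327 F [-0.1  0.8  6.6]
slide total [-3.1  1.   6.3] norm 7.1 rows>= 1.0
rotvec [-0.08  0.22  0.01]
slide if rotated first [-3.1  1.   6.3]
```

View pics/w19.png

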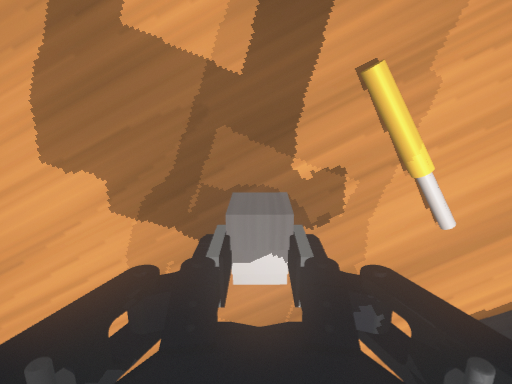

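Emit:
{"api": "jog_arm", "payload": {"increments": [{"slide": [0,0,-20],"rotation": [0,0,0]},{"slide": [0,0,-40],"rotation": [0,0,0]},{"slide": [0,0,-20],"rotation": [0,0,0]},{"slide": [0,0,0],"rotation": [0,0,6.9]},{"slide": [0,0,0],"rotation": [0,0,6.9]},{"slide": [0,0,0],"rotation": [0,0,6.9]},{"slide": [0,0,0],"rotation": [0,0,6.9]},{"slide": [0,0,0],"rotation": [0,0,6.9]},{"slide": [0,0,0],"rotation": [0,0,6.9]},{"slide": [0,0,0],"rotation": [0,0,6.9]},{"slide": [0,0,0],"rotation": [0,0,6.9]},{"slide": [0,0,0],"rotation": [0,0,6.9]},{"slide": [0,0,0],"rotation": [0,0,6.9]},{"slide": [0,0,0],"rotation": [0,0,0]},{"slide": [0,0,0],"rotation": [0,0,0]}]}}

```text
time: 27.92
tool_pos: [0.4101, -0.3583, 0.0964]
tool_rot: [-0.0, 0.74, 0.672, -0.0]
contact_force: [-0.3, 0.3, -2.8]
gripper_width: 0.326
```

Run:
```python
from to import *
to(596.3,-268.9,95,84.3)
f=optics.grab_frame("wrist"); cv2.imwrite("pics/w20.png",f["frame"])
```

```text
pos [ 410.1 -358.3   96.4] yaw 84.49 tilt [-6.e-04  5.e-04 -1.e+00] t 27.92 w 0.326 F [-0.3  0.3 -2.8]
slide total [106.9 176.8   1.3] norm 206.6 rows>= 6.0
rotvec [-0.03 -0.03  0.19]
slide if rotated first [107.4 176.4   1.4]
```

View pics/w20.png

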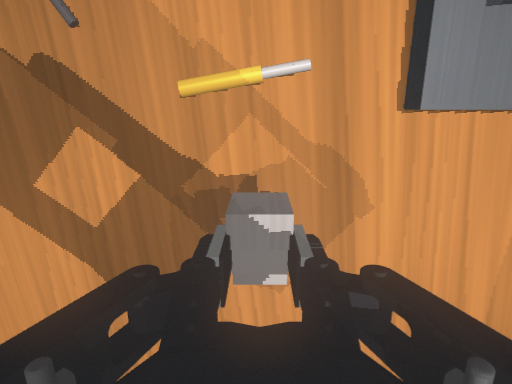

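Emit:
{"api": "jog_arm", "payload": {"increments": [{"slide": [17.8,29.5,0],"rotation": [0,0,0]},{"slide": [17.8,29.5,0],"rotation": [0,0,0]},{"slide": [17.8,29.5,0],"rotation": [0,0,0]},{"slide": [17.8,29.5,0],"rotation": [0,0,0]},{"slide": [17.8,29.5,0],"rotation": [0,0,0]},{"slide": [17.8,29.5,0],"rotation": [0,0,0]},{"slide": [0,0,20],"rotation": [0,0,0]},{"slide": [0,0,0],"rotation": [0,0,0]},{"slide": [0,0,0],"rotation": [0,0,0]},{"slide": [0,0,0],"rotation": [0,0,0]}]}}

```text
time: 28.8
tool_pos: [0.5964, -0.27, 0.0765]
tool_rot: [-0.0, 0.741, 0.671, -0.0]
contact_force: [0.5, 0.8, -3.0]
gripper_width: 0.324
```

Run:
```python
from to import *
to(596.3,-268.9,25,84.3)
f=optics.grab_frame("wrist"); cv2.imwrite("pics/w21.png",f["frame"])
```

```text
pos [ 596.4 -270.    76.5] yaw 84.35 tilt [-1.e-03  4.e-04 -1.e+00] t 28.8 w 0.324 F [ 0.5  0.8 -3. ]
slide total [ 1.1 -0.2 51.5] norm 51.5 rows>= 2.0
rotvec [-0.06 -0.02  0.05]
slide if rotated first [ 1.1 -0.2 51.5]
```

View pics/w21.png

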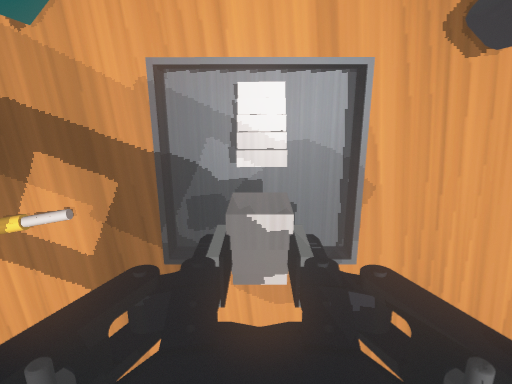

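Run:
```python
from to import *; from fit import MOD
f=optics.grab_frame("wrist"); im=f["frame"].copy()
for x,y,th,col in((.602,-.212,-95.7,(0,0,255)),(.596,-.272,84.3,(0,255,0))):
  th=np.radians(th);c,s=np.cos(th),np.sin(th)
  for P in MOD["block"]:
    Q=P@np.array([[c,s,0],[-s,c,0],[0,0,1]])+[x,y,.004]
    for idx in([1,3,7,5,1],[0,2,6,4,0]):
      cv2.polylines(im,[np.round(proj(f,Q[idx])*16).astype(np.int32)],False,col,1,shift=4)
cv2.imwrite("pics/w22.png",cv2.resize(im[40:300,130:390],(600,600)))
```

```text
(no output)
```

View pics/w22.png

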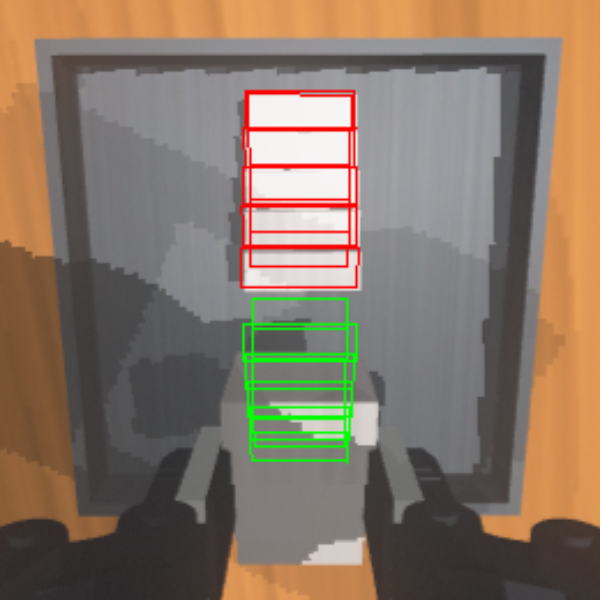

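Emit:
{"api": "jog_arm", "payload": {"increments": [{"slide": [0.5,0,28],"rotation": [0,0,0]},{"slide": [0,0,14],"rotation": [0,0,0]},{"slide": [0,0,6],"rotation": [0,0,0]},{"slide": [0,0,2],"rotation": [0,0,0]},{"slide": [0,0,0],"rotation": [0,0,0]},{"slide": [0,0,0],"rotation": [0,0,0]},{"slide": [0,0,0],"rotation": [0,0,0]},{"slide": [0,0,0],"rotation": [0,0,0]}]}}

```text
time: 29.57
tool_pos: [0.598, -0.2698, 0.0281]
tool_rot: [0.001, 0.741, 0.671, 0.0]
contact_force: [0.6, 0.2, -3.1]
gripper_width: 0.331
```

Emit:
{"api": "jog_arm", "payload": {"increments": [{"slide": [0,0,1],"rotation": [0,0,0]},{"slide": [0,0,1],"rotation": [0,0,0]},{"slide": [0,0,1],"rotation": [0,0,0]},{"slide": [0,0,0],"rotation": [0,0,0]},{"slide": [0,0,0],"rotation": [0,0,0]},{"slide": [0,0,0],"rotation": [0,0,0]}]}}

```text
time: 30.07
tool_pos: [0.5972, -0.2694, 0.0237]
tool_rot: [-0.0, 0.741, 0.671, -0.0]
contact_force: [0.2, -0.0, -3.7]
gripper_width: 0.324
```

Emit:
{"api": "jog_arm", "payload": {"increments": [{"slide": [0,0,1],"rotation": [0,0,0]},{"slide": [0,0,1],"rotation": [0,0,0]},{"slide": [0,0,0],"rotation": [0,0,0]},{"slide": [0,0,0],"rotation": [0,0,0]},{"slide": [0,0,0],"rotation": [0,0,0]}]}}

```text
time: 30.48
tool_pos: [0.5974, -0.2695, 0.0233]
tool_rot: [-0.0, 0.741, 0.671, -0.0]
contact_force: [-4.1, 1.8, 4.6]
gripper_width: 0.325
```

Emit:
{"api": "jog_arm", "payload": {"increments": [{"slide": [0,0,0],"rotation": [0,0,0]},{"slide": [0,0,0],"rotation": [0,0,0]},{"slide": [0,0,0],"rotation": [0,0,0]},{"slide": [0,0,0],"rotation": [0,0,0]},{"slide": [0,0,-20],"rotation": [0,0,0]},{"slide": [0,0,-35],"rotation": [0,0,0]},{"slide": [0,0,-35],"rotation": [0,0,0]},{"slide": [0,0,0],"rotation": [0,0,0]},{"slide": [0,0,0],"rotation": [0,0,0]}], "fingers": 0.5}}

```text
time: 31.23
tool_pos: [0.5994, -0.2707, 0.1158]
tool_rot: [0.003, 0.741, 0.671, 0.001]
contact_force: [0.1, 0.2, -0.7]
gripper_width: 0.496
```

Run:
```python
from to import *
to(392.5,189.1,110,33.8)
f=optics.grab_frame("wrist"); cv2.imwrite("pics/w23.png",f["frame"])
```

```text
pos [ 599.4 -270.7  115.8] yaw 84.32 tilt [ 0.0063 -0.0037 -1.    ] t 31.23 w 0.496 F [ 0.1  0.2 -0.7]
slide total [ 437.1 -251.4    2.8] norm 504.2 rows>= 13.0
rotvec [ 0.43 -0.   50.52]
slide if rotated first [  83.9 -497.2    5.8]
```

View pics/w23.png

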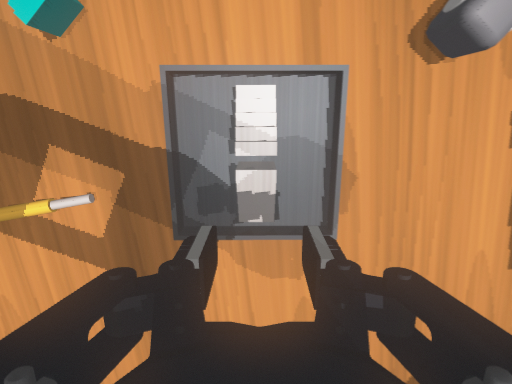

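Both blocks sit apart on the tray bottom ((256,120) and (256,195)). On to the strap.

Emit:
{"api": "jog_arm", "payload": {"increments": [{"slide": [31.2,-18,0],"rotation": [0,0,0]},{"slide": [31.2,-18,0],"rotation": [0,0,0]},{"slide": [31.2,-18,0],"rotation": [0,0,0]},{"slide": [31.2,-18,0],"rotation": [0,0,0]},{"slide": [31.2,-18,0],"rotation": [0,0,0]},{"slide": [31.2,-18,0],"rotation": [0,0,0]},{"slide": [31.2,-18,0],"rotation": [0,0,0]},{"slide": [31.2,-18,0],"rotation": [0,0,0]},{"slide": [31.2,-18,0],"rotation": [0,0,0]},{"slide": [31.2,-18,0],"rotation": [0,0,0]},{"slide": [31.2,-18,0],"rotation": [0,0,0]},{"slide": [31.2,-18,0],"rotation": [0,0,0]},{"slide": [31.2,-18,0],"rotation": [0,0,0]},{"slide": [31.2,-18,0],"rotation": [0,0,0]}], "fingers": 0.6}}

```text
time: 32.45
tool_pos: [0.3874, 0.1912, 0.11]
tool_rot: [-0.001, 0.741, 0.671, -0.001]
contact_force: [-0.5, 1.3, 0.4]
gripper_width: 0.601
```

Emit:
{"api": "jog_arm", "payload": {"increments": [{"slide": [0,0,0],"rotation": [0,0,6.3]},{"slide": [0,0,0],"rotation": [0,0,6.3]},{"slide": [0,0,0],"rotation": [0,0,6.3]},{"slide": [0,0,0],"rotation": [0,0,6.3]},{"slide": [0,0,0],"rotation": [0,0,6.3]},{"slide": [0,0,0],"rotation": [0,0,6.3]},{"slide": [0,0,0],"rotation": [0,0,6.3]},{"slide": [0,0,0],"rotation": [0,0,6.3]},{"slide": [0,0,0],"rotation": [0,0,0]},{"slide": [0,0,0],"rotation": [0,0,0]}]}}

```text
time: 33.28
tool_pos: [0.3887, 0.1899, 0.1103]
tool_rot: [-0.0, 0.956, 0.293, -0.001]
contact_force: [0.2, 0.3, -0.1]
gripper_width: 0.6
```

```bash
python3 to.py 392.5 189.1 6 33.8; python3 bv.py 395.8 191.3 33.8 w24 strap
```

```text
pos [388.7 189.9 110.3] yaw 34.08 tilt [-2.6e-03 -7.0e-04 -1.0e+00] t 33.28 w 0.6 F [ 0.2  0.3 -0.1]
slide total [  3.    2.9 104.3] norm 104.4 rows>= 3.0
rotvec [-0.05  0.15  0.28]
slide if rotated first [  2.7   2.8 104.3]
```

View pics/w24.png

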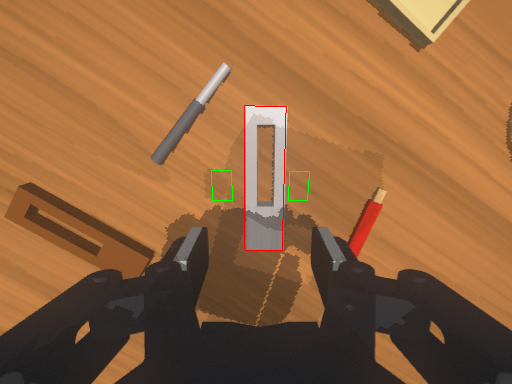

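Emit:
{"api": "jog_arm", "payload": {"increments": [{"slide": [1.5,2.6,35],"rotation": [0,0,0]},{"slide": [0,0,35],"rotation": [0,0,0]},{"slide": [0,0,25],"rotation": [0,0,0]},{"slide": [0,0,8],"rotation": [0,0,0]},{"slide": [0,0,0],"rotation": [0,0,0]},{"slide": [0,0,0],"rotation": [0,0,0]},{"slide": [0,0,0],"rotation": [0,0,0]},{"slide": [0,0,0],"rotation": [0,0,0]}]}}

```text
time: 34.0
tool_pos: [0.3941, 0.1894, 0.0109]
tool_rot: [0.0, 0.956, 0.292, 0.002]
contact_force: [0.6, 0.1, 0.5]
gripper_width: 0.603
```

```bash
python3 to.py 392.5 189.1 6 33.8; python3 bv.py 395.8 191.3 33.8 w25 strap
```

```text
pos [394.1 189.4  10.9] yaw 33.94 tilt [ 0.0039  0.0011 -1.    ] t 34.0 w 0.603 F [0.6 0.1 0.5]
slide total [-1.6 -0.6  4.9] norm 5.2 rows>= 1.0
rotvec [ 0.07 -0.22  0.14]
slide if rotated first [-1.6 -0.6  4.9]
```

View pics/w25.png

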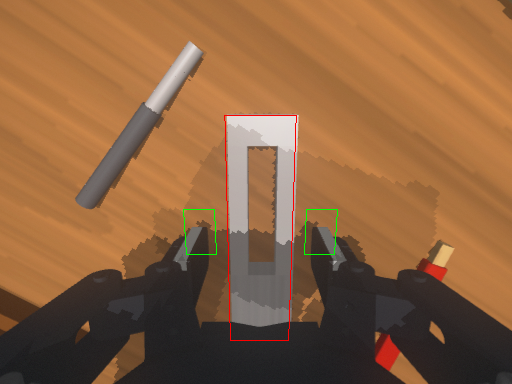

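Emit:
{"api": "jog_arm", "payload": {"increments": [{"slide": [-1,-0.5,3],"rotation": [0,0,0]},{"slide": [0,0,2],"rotation": [0,0,0]},{"slide": [0,0,0],"rotation": [0,0,0]},{"slide": [0,0,0],"rotation": [0,0,0]},{"slide": [0,0,0],"rotation": [0,0,0]}]}}

```text
time: 34.47
tool_pos: [0.3912, 0.1887, 0.0038]
tool_rot: [0.0, 0.956, 0.292, -0.0]
contact_force: [0.7, -0.7, -0.9]
gripper_width: 0.599
```

Emit:
{"api": "jog_arm", "payload": {"increments": [{"slide": [0,0,0],"rotation": [0,0,0]},{"slide": [0,0,0],"rotation": [0,0,0]},{"slide": [0,0,0],"rotation": [0,0,0]},{"slide": [0,0,0],"rotation": [0,0,0]},{"slide": [0,0,0],"rotation": [0,0,0]},{"slide": [0,0,0],"rotation": [0,0,0]},{"slide": [0,0,0],"rotation": [0,0,0]},{"slide": [0,0,0],"rotation": [0,0,0]}], "fingers": 0}}

```text
time: 35.13
tool_pos: [0.3917, 0.1887, 0.0043]
tool_rot: [0.0, 0.956, 0.292, 0.0]
contact_force: [-1.1, -2.6, 6.2]
gripper_width: 0.353
```

Emit:
{"api": "jog_arm", "payload": {"increments": [{"slide": [0,0,-15],"rotation": [0,0,0]},{"slide": [0,0,-25],"rotation": [0,0,0]},{"slide": [0,0,-30],"rotation": [0,0,0]},{"slide": [0,0,-15],"rotation": [0,0,0]},{"slide": [0,0,0],"rotation": [0,0,0]},{"slide": [0,0,0],"rotation": [0,0,0]},{"slide": [0,0,0],"rotation": [0,0,0]}]}}

```text
time: 35.72
tool_pos: [0.3894, 0.1883, 0.0864]
tool_rot: [-0.0, 0.957, 0.292, -0.002]
contact_force: [-0.9, -0.2, -5.0]
gripper_width: 0.346
```

Run:
```python
from to import *
to(613.8,244,90,85.6)
f=optics.grab_frame("wrist"); cv2.imwrite("pics/w26.png",f["frame"])
f=optics.grab_frame("scene"); cv2.imwrite("pics/s26.png",f["frame"])
```

```text
pos [389.4 188.3  86.4] yaw 33.92 tilt [-4.1e-03 -8.0e-04 -1.0e+00] t 35.72 w 0.346 F [-0.9 -0.2 -5. ]
slide total [217.2  79.   -4.6] norm 231.2 rows>= 6.0
rotvec [ -0.18   0.17 -51.68]
slide if rotated first [ 72.7 219.4  -3.6]
```

View pics/w26.png

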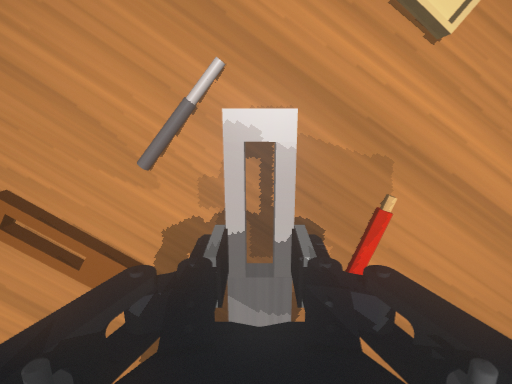

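View pics/s26.png

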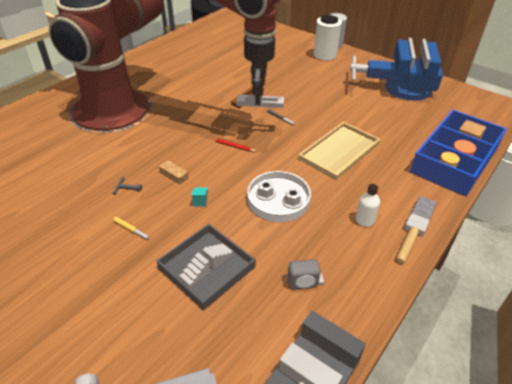

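Emit:
{"api": "jog_arm", "payload": {"increments": [{"slide": [30.6,11.9,-1],"rotation": [0,0,0]},{"slide": [30.6,11.9,-1],"rotation": [0,0,0]},{"slide": [30.6,11.9,-1],"rotation": [0,0,0]},{"slide": [30.6,11.9,-1],"rotation": [0,0,0]},{"slide": [30.6,11.9,-1],"rotation": [0,0,0]},{"slide": [30.6,11.9,-1],"rotation": [0,0,0]},{"slide": [30.6,11.9,-1],"rotation": [0,0,0]},{"slide": [0,0,0],"rotation": [0,0,-6.5]},{"slide": [0,0,0],"rotation": [0,0,-6.5]},{"slide": [0,0,0],"rotation": [0,0,-6.5]},{"slide": [0,0,0],"rotation": [0,0,-6.5]},{"slide": [0,0,0],"rotation": [0,0,-6.5]},{"slide": [0,0,0],"rotation": [0,0,-6.5]},{"slide": [0,0,0],"rotation": [0,0,-6.5]},{"slide": [0,0,0],"rotation": [0,0,-6.2]},{"slide": [0,0,0],"rotation": [0,0,0]},{"slide": [0,0,0],"rotation": [0,0,0]}]}}

```text
time: 37.23
tool_pos: [0.6144, 0.2389, 0.0937]
tool_rot: [-0.001, 0.735, 0.679, -0.001]
contact_force: [0.1, -0.3, -2.8]
gripper_width: 0.352
```

Run:
```python
from to import *
to(613.4,239.2,12,85.6)
f=optics.grab_frame("wrist"); im=f["frame"]
th=np.radians(-4.4);c,s=np.cos(th),np.sin(th)
P=np.array([[-58,-98,16],[58,-98,16],[58,98,16],[-58,98,16],[-58,-98,16]])/1e3@np.array([[c,s,0],[-s,c,0],[0,0,1]])+[.6138,.244,0]
cv2.polylines(im,[proj(f,P).astype(int)],False,(0,255,0),1)
cv2.imwrite("pics/w27.png",im)
```

```text
pos [614.4 238.9  93.7] yaw 85.46 tilt [-3.2e-03 -8.0e-04 -1.0e+00] t 37.23 w 0.352 F [ 0.1 -0.3 -2.8]
slide total [ 0.3 -0.8 81.7] norm 81.7 rows>= 3.0
rotvec [-0.18  0.06 -0.14]
slide if rotated first [ 0.2 -1.1 81.7]
```

View pics/w27.png

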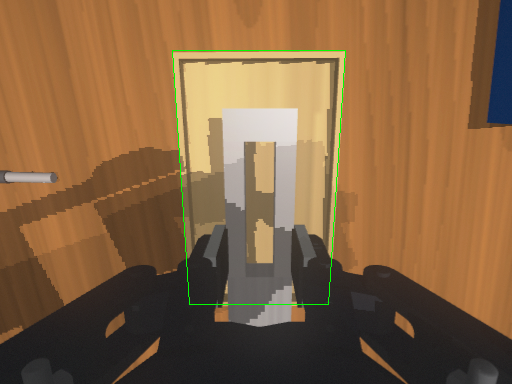

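Emit:
{"api": "jog_arm", "payload": {"increments": [{"slide": [0,-1,30],"rotation": [0,0,0]},{"slide": [0,0,30],"rotation": [0,0,0]},{"slide": [0,0,12],"rotation": [0,0,0]},{"slide": [0,0,6],"rotation": [0,0,0]},{"slide": [0,0,2],"rotation": [0,0,0]},{"slide": [0,0,0],"rotation": [0,0,0]},{"slide": [0,0,0],"rotation": [0,0,0]},{"slide": [0,0,0],"rotation": [0,0,0]},{"slide": [0,0,0],"rotation": [0,0,0]}]}}

```text
time: 38.03
tool_pos: [0.6157, 0.2396, 0.0177]
tool_rot: [0.001, 0.734, 0.68, 0.001]
contact_force: [0.1, -0.1, -3.2]
gripper_width: 0.351
```

Emit:
{"api": "jog_arm", "payload": {"increments": [{"slide": [0,0,1],"rotation": [0,0,0]},{"slide": [0,0,1],"rotation": [0,0,0]},{"slide": [0,0,1],"rotation": [0,0,0]},{"slide": [0,0,0],"rotation": [0,0,0]},{"slide": [0,0,0],"rotation": [0,0,0]},{"slide": [0,0,0],"rotation": [0,0,0]}]}}

```text
time: 38.53
tool_pos: [0.6144, 0.2392, 0.0127]
tool_rot: [-0.0, 0.734, 0.68, -0.0]
contact_force: [0.3, -0.6, -3.3]
gripper_width: 0.351
```

Emit:
{"api": "jog_arm", "payload": {"increments": [{"slide": [0,0,1],"rotation": [0,0,0]},{"slide": [0,0,1],"rotation": [0,0,0]},{"slide": [0,0,1],"rotation": [0,0,0]},{"slide": [0,0,0],"rotation": [0,0,0]},{"slide": [0,0,0],"rotation": [0,0,0]},{"slide": [0,0,0],"rotation": [0,0,0]}]}}

```text
time: 39.03
tool_pos: [0.6144, 0.2392, 0.0098]
tool_rot: [-0.0, 0.734, 0.68, -0.0]
contact_force: [-0.1, -0.2, -4.1]
gripper_width: 0.355
```

Emit:
{"api": "jog_arm", "payload": {"increments": [{"slide": [0,0,1],"rotation": [0,0,0]},{"slide": [0,0,1],"rotation": [0,0,0]},{"slide": [0,0,0],"rotation": [0,0,0]},{"slide": [0,0,0],"rotation": [0,0,0]},{"slide": [0,0,0],"rotation": [0,0,0]}]}}

```text
time: 39.45
tool_pos: [0.6147, 0.2393, 0.0084]
tool_rot: [0.0, 0.734, 0.68, 0.0]
contact_force: [-1.6, -1.4, 1.0]
gripper_width: 0.356
```

Seated (8.4 = 4.3 + 4). Release and retreat.

Emit:
{"api": "jog_arm", "payload": {"increments": [{"slide": [0,0,0],"rotation": [0,0,0]},{"slide": [0,0,0],"rotation": [0,0,0]},{"slide": [0,0,0],"rotation": [0,0,0]},{"slide": [0,0,0],"rotation": [0,0,0]},{"slide": [0,0,-20],"rotation": [0,0,0]},{"slide": [0,0,-35],"rotation": [0,0,0]},{"slide": [0,0,-35],"rotation": [0,0,0]},{"slide": [0,0,-35],"rotation": [0,0,0]},{"slide": [-30,-15,-10],"rotation": [0,0,0]},{"slide": [-30,-15,-10],"rotation": [0,0,0]},{"slide": [-30,-15,0],"rotation": [0,0,0]},{"slide": [0,-35,0],"rotation": [0,0,0]},{"slide": [0,-35,0],"rotation": [0,0,0]},{"slide": [0,-35,0],"rotation": [0,0,0]},{"slide": [0,-35,0],"rotation": [0,0,0]},{"slide": [0,0,0],"rotation": [0,0,0]},{"slide": [0,0,0],"rotation": [0,0,0]},{"slide": [0,0,0],"rotation": [0,0,0]}], "fingers": 0.5}}

```text
time: 40.95
tool_pos: [0.4239, 0.1638, 0.1535]
tool_rot: [0.001, 0.734, 0.68, 0.001]
contact_force: [0.1, 0.0, -0.5]
gripper_width: 0.499
```

Run:
```python
from to import *
f=optics.grab_frame("scene"); cv2.imwrite("pics/s28.png",cv2.resize(f["frame"][100:310,140:420],(800,600),interpolation=cv2.INTER_CUBIC))
f=optics.grab_frame("top"); cv2.imwrite("pics/t28.png",cv2.resize(f["frame"][60:270,110:390],(800,600),interpolation=cv2.INTER_CUBIC))
print(state()["time"],state()["tool_pos"])
for th in("oil_bottle","tape_measure"):
  for cam in("top","scene"): print(th,cam,[np.round(q["uv"],1).tolist() for q in place_of(th,cam)[:1]])
```

```text
41.05 [0.42446408 0.16365626 0.15357785]
oil_bottle top [[227.7, 96.2]]
oil_bottle scene [[365.3, 220.4]]
tape_measure top [[313.0, 101.4]]
tape_measure scene [[301.7, 281.5]]
```

View pics/s28.png

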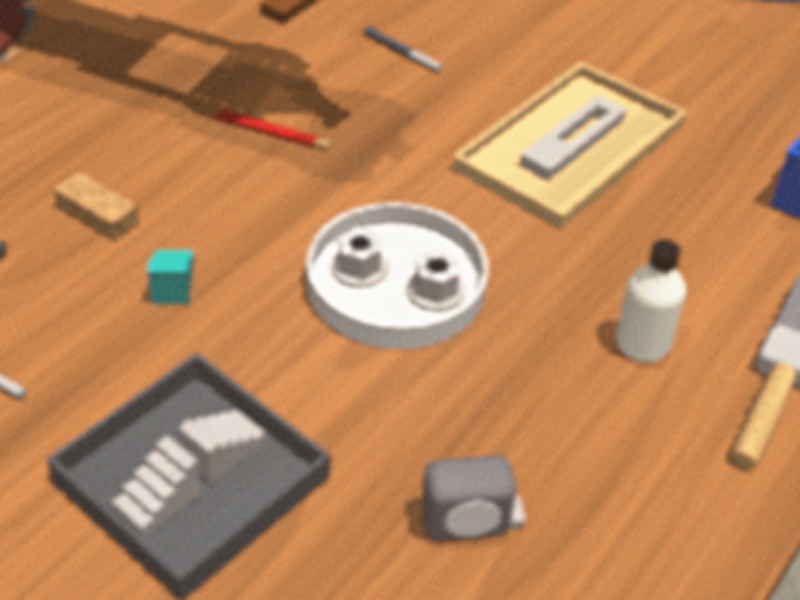

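View pics/t28.png

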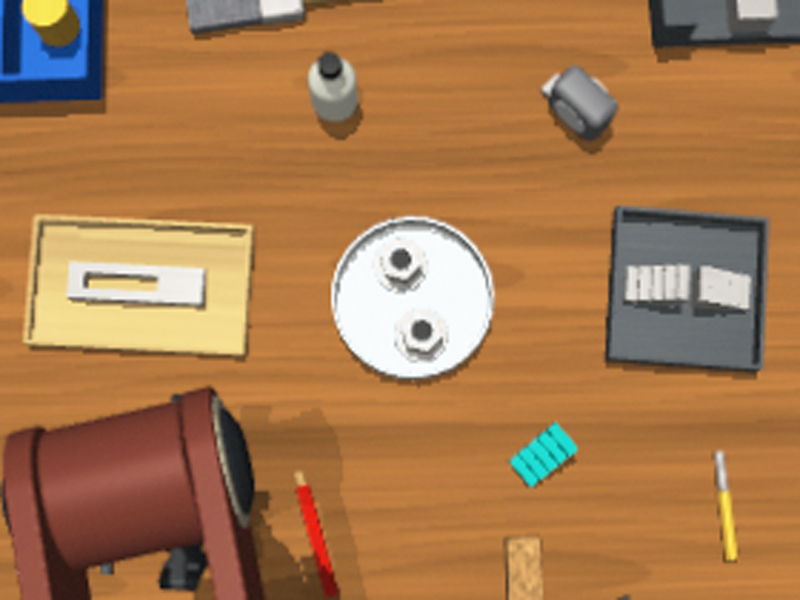

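All five parts lie flat and separate in the right trays. The bottle and tape measure have not moved, and the arm is clear.

```bash
python3 -c "
from plant import manip
print(manip.job_done())"
```

```text
the job is handed in; nothing more can be done
None
```

The job is done and handed in at about 41 s of the 128 s allowed. In this order, both flange nuts went into the round tin, both grey step blocks into the square tray, and the steel strap clamp into the long tray.

- **Placing:** I lowered each part until the force reading showed it touching the tray bottom. The contact height came out about 4 mm (4.0 to 4.1 mm) above the height it was picked up at, which matches the 4 mm tray bottom. The highest force I read was about 23 N, while seating the first nut.
- **Final pictures (scene and top):** both nuts stand apart in the tin, the blocks are separate with a gap between them, and the strap lies flat, all the same way up as before. The turquoise block has not moved. The wooden strap look-alike was hidden by the arm or cut off in these last crops, and I never reached for it.
- **Bottle and tape measure:** the bottle is standing. Both were found within about 2.5 pixels of their first positions, which is the networks' own scatter.

No check failed. The one disagreement was the long tray: the point estimates differed by up to 14 mm between cameras, so I used the silhouette fit, and the wrist picture confirmed it.

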